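# Reload the sample reader tray

### The job

Clear the spent blue-capped tubes out of the tray into the orange discard bin and lay every red-capped tube flat in a groove of its own in the tray, across it and centred between its sides. Then slide the loaded tray gently into the reader until it is fully home against the back stop, at no time pressing it against the reader with more than 30 N, and after that press the green start button right down. The tubes are thin-walled: never squeeze one with more than 40 N a side; leave the other things on the desk alone.

Things in the scene. Friction and masses are not known exactly. Their poses are not given: they have to be found in the camera images.
- reader: fixed white tunnel reader. Origin on the desk, x horizontally into the tunnel, z up. Tunnel from the mouth at x = -115 mm to the back stop at x = +85 mm, 114 mm wide about y = 0; its floor is the desk; clear roof from 56 to 66 mm up. Housing 174 mm wide, 100 mm tall behind the stop (to x = 135 mm). Grey console beside it: y = -87 to -172, x = -100 to -10 mm, 75 mm tall
- reader_mouth (a point): middle of the tunnel mouth, at desk height (reader x = -115 mm). Two grey guide rails, 22 mm tall, stand in front of the mouth and flare outwards as far as 70 mm before it (about 114 mm apart at the mouth)
- start (a joint): green start button: 0 = up, 6 mm (0.006) = fully down; springs back; fully down takes about 4 N
- start_top (a point): centre of the top of the green start button (28 mm in diameter), pressed straight down
- tray: loose grey tray, about 300 g. Origin on the underside at the centre of the bed, x towards the leading end. Bed 196 (x) by 106 (y) by 6 mm; four grooves along y at x = -67.5, -22.5, 22.5, 67.5 mm, 31 mm wide, between white ribs 10 mm tall that leave the middle (|y| < 25 mm) open for fingers. A 60 mm wide neck runs back to the handle. Home: origin at x = -13 mm, y = 0 of the reader
- tray_handle (a point): middle of the top edge of the tray handle: an upright white plate at tray x = -166 mm, 12 mm thick (along x), 60 mm wide (along y), from 6 to 66 mm above the desk
- discard: fixed orange discard bin, 180 (x) by 170 (y) mm, 50 mm tall, walls and floor 5 mm; origin at the centre of its underside
- red0: capped sample tube, 92 mm long: clear barrel 16 mm in diameter with an 18 mm square red cap (20 mm long, at the +x end) and an 18 mm square red foot (10 mm long, -x end); origin at mid-length on its axis (9 mm above what it lies on), x along the tube. Thin-walled. May be absent.
- red1: capped sample tube, 92 mm long: clear barrel 16 mm in diameter with an 18 mm square red cap (20 mm long, at the +x end) and an 18 mm square red foot (10 mm long, -x end); origin at mid-length on its axis (9 mm above what it lies on), x along the tube. Thin-walled. May be absent.
- red2: capped sample tube, 92 mm long: clear barrel 16 mm in diameter with an 18 mm square red cap (20 mm long, at the +x end) and an 18 mm square red foot (10 mm long, -x end); origin at mid-length on its axis (9 mm above what it lies on), x along the tube. Thin-walled. May be absent.
- red3: capped sample tube, 92 mm long: clear barrel 16 mm in diameter with an 18 mm square red cap (20 mm long, at the +x end) and an 18 mm square red foot (10 mm long, -x end); origin at mid-length on its axis (9 mm above what it lies on), x along the tube. Thin-walled. May be absent.
- spent0: spent capped sample tube, 92 mm long: clear barrel 16 mm in diameter with an 18 mm square blue cap (20 mm long, at the +x end) and an 18 mm square blue foot (10 mm long, -x end); origin at mid-length on its axis (9 mm above what it lies on), x along the tube. Thin-walled. May be absent. If present it starts in one of the tray grooves
- spent1: spent capped sample tube, 92 mm long: clear barrel 16 mm in diameter with an 18 mm square blue cap (20 mm long, at the +x end) and an 18 mm square blue foot (10 mm long, -x end); origin at mid-length on its axis (9 mm above what it lies on), x along the tube. Thin-walled. May be absent. If present it starts in one of the tray grooves
- spent2: spent capped sample tube, 92 mm long: clear barrel 16 mm in diameter with an 18 mm square blue cap (20 mm long, at the +x end) and an 18 mm square blue foot (10 mm long, -x end); origin at mid-length on its axis (9 mm above what it lies on), x along the tube. Thin-walled. May be absent. If present it starts in one of the tray grooves
- tape: bystander: roll of blue tape lying flat, 84 mm across, 24 mm tall; origin at the centre of its underside; leave it alone
- wipes: bystander: jar of wipes, 72 mm across, 110 mm tall; origin at the centre of its underside; leave it alone
- marker: bystander: black marker, 14 x 130 x 14 mm, lying along its own y; origin at the centre of its underside; leave it alone

How it is judged:
By the outcome, as a careful person would: the job done as asked, in the order asked, and still so for the second after the job is handed in, with the robot touching nothing.
Of red0, red1, red2, red3 only 3 to 4 are there at a start; the rules pass over those that are not, and their reading is None.
Of spent0, spent1, spent2 only 1 to 3 are there at a start; the rules pass over those that are not, and their reading is None.
At some moment in a run one of red0, red1, red2, red3 may be knocked a few centimetres aside while the robot is not near it.
Once in a run the grip may slacken for a moment while it holds something.
It also fails if it takes over 210 s, if anything falls off the work surface, if the arm or the gripper's body presses on something with over 40 N, if the wrist force passes 120 N, or if a joint passes its speed limit or range.

### The arm

A 6-joint arm with a two-finger parallel gripper is mounted at the origin on the work surface. World frame = base frame: x ahead of the robot, y to its left, z up, the work surface at z = 0. Lengths are in m, angles in rad, forces in N, time in s.
With the tool pointing down it reaches from about 0.35 to 0.775 m from the base axis. Payload 5.5 kg.
Tool frame: the origin (TCP) lies midway between the tips of the shut fingers; the grasp point (between the pads) lies 19 mm behind it; z points along the fingers, y is the line along which they close (so a half turn about z gives the same grasp; the last joint's range is limited). The gripper opens to 85 mm and grips with 20 to 120 N. Pads are 22 mm wide; open, the fingers measure 114 mm over their backs; the gripper's body (76 mm by 85 mm) begins 54 mm behind the grasp point. The pads swing forward as they close: fully open they stand 13 mm farther back than shut.
Start: joints at [1.049, 0.313, 0.046, 1.304, 0, 1.431], TCP at [0.214, 0.534, 0.231] pointing down, gripper open.
Joint ranges: [-2.76, 2.76], [-0.86, 1.69], [-1.03, 1.26], [-2.2, 2.34], [-1.47, 1.5], [-3.14, 3.14]. Speed limits (rad/s): [2.57, 2.57, 3.14, 3.14, 3.14, 3.14].

### API

Orientations are given as a 3x3 rotation matrix whose columns are the frame's x, y, z axes.
In Python, from plant import r, snapshot, order gives the robot as it stands.
- The arm moves only by the tool servo_tool, never from a script. Its argument "moves" is a list of rows, each an object of numbers: "tx", "ty", "tz": the shift along the tool's x, y, z in cm; "yaw": the turn about the tool's z in degrees. A call has 1 to 8 rows; each row is the pose to reach, as a shift and turn from the pose commanded when the call began, along the tool's axes at that moment; what a row does not reach only later rows make up. A row lasts 1/8 s, in which the tool goes at most 62.5 mm and 10.7 degrees, less where a joint would pass 70% of its speed; a pose out of reach is approached as far as the arm can. A call with a gripper value outside its range is refused whole. "gripper" is the finger opening in cm, from 0 to 8.54, set as the call begins (left out, the last holds). The fingers move at their own pace and stop on an object; "squeeze" is the grip in N (left out, the last holds). Time passes only in rows, so rows that repeat a pose let the fingers close. It gives the time, the measured TCP pose, the force, the opening and the grip force at its end, in the units of the state.
- r.observe(): the state, without advancing time (a new reading comes with each control period).
- snapshot(name): name is "scene" or "top" or "wrist"; returns a dict with "frame" (480x640x3 uint8, red, green, blue), "camera_matrix" (3x3 intrinsics, pixels), "pose" (4x4, takes a point from camera to world coordinates). Camera axes: x right, y down, z forward; pixel columns grow to the right and rows downward; lengths in m; the calibration is good to about 2 mm. A picture is of the moment at which its call begins. There is no depth.
- order.close_job(): hands the job in; it is judged then, once.
The state is a dict: "clock": time; "joint_positions": joint angles; "qvel": joint speeds; "joint_efforts": joint torques, N m; "tool_pos": TCP position; "tcp_rot": TCP orientation; "contact_force": force on the tool from outside, world axes, zero at the start; "wrist_torque": the same for the moment, N m; "finger_gap": finger opening in m; "gripper_force": force on a finger pad.
Only numpy, scipy, OpenCV 4.12 (cv2) and the standard library are available. Lean on these libraries where they do the work, as an engineer would, in place of code of your own. Each camera call takes 0.05 s, during which the arm holds its last target. There are 200 camera calls.

## Working session

There is one attempt and no reset: what is moved stays moved. The work goes in short steps, Python scripts to look and compute and a tool call to move; the robot and the scene stay as the last step left them, time stands still between calls to the robot, and variables do not carry over. Pictures are saved under pics/ and viewed, at most 14 in all, crops included, and the job is handed in when it is done.

Besides the shell and the picture viewer there is one more tool, called after "Call:" as name(argument=value, ...), one argument or row to a line, values as JSON. servo_tool: Moves the arm, as the interface text tells. Its arguments: {"type":"object","properties":{"moves":{"type":"array","items":{"type":"object","properties":{"tx":{"type":"number"},"ty":{"type":"number"},"tz":{"type":"number"},"yaw":{"type":"number"}}}},"gripper":{"type":"number"},"squeeze":{"type":"number"}},"required":["moves"]}

```bash
ls; mkdir -p pics; python3 - <<'E'
from plant import r,snapshot
import cv2,numpy as np
s=r.observe(); print({k:np.round(v,3).tolist() for k,v in s.items()})
for n in("top","scene"):
    d=snapshot(n); cv2.imwrite(f"pics/{n}0.png",d["frame"][:,:,::-1]); np.savez(f"pics/{n}0.npz",**d)
    print(n,np.round(d["camera_matrix"],1).tolist(),np.round(d["pose"],3).tolist())
E
```

```text
pics
{'clock': 0.0, 'joint_positions': [1.049, 0.314, 0.045, 1.304, -0.0, 1.431], 'qvel': [-0.0, 0.0, -0.001, -0.0, -0.0, 0.002], 'joint_efforts': [-0.001, -48.063, 29.853, 0.019, -0.0, 0.0], 'tool_pos': [0.214, 0.533, 0.23], 'tcp_rot': [[-0.928, 0.373, -0.001], [0.373, 0.928, -0.002], [0.0, -0.002, -1.0]], 'contact_force': [0.315, -0.236, -0.679], 'wrist_torque': [-0.005, -0.021, 0.05], 'gripper_force': 0.0, 'finger_gap': 0.085}
top [[571.6, 0.0, 316.2], [0.0, 571.6, 239.0], [0.0, 0.0, 1.0]] [[-0.008, -0.984, 0.175, 0.345], [-1.0, 0.007, -0.006, -0.072], [0.005, -0.175, -0.984, 1.39], [0.0, 0.0, 0.0, 1.0]]
scene [[469.5, 0.0, 323.2], [0.0, 469.5, 242.5], [0.0, 0.0, 1.0]] [[-0.385, 0.597, -0.704, 1.233], [0.923, 0.258, -0.285, 0.179], [0.012, -0.76, -0.65, 0.678], [0.0, 0.0, 0.0, 1.0]]
```

View pics/top0.png

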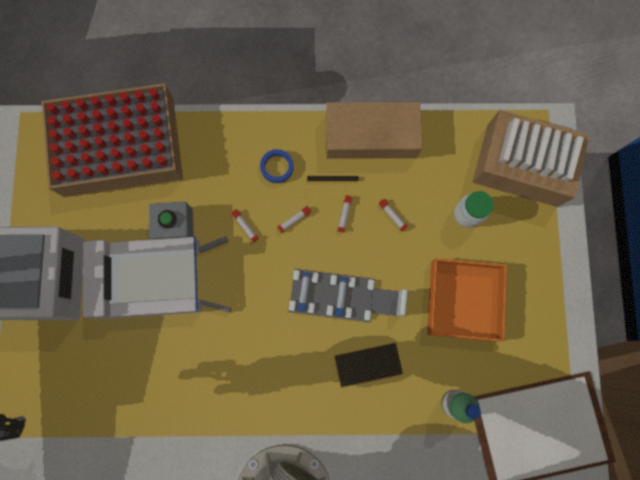

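View pics/scene0.png

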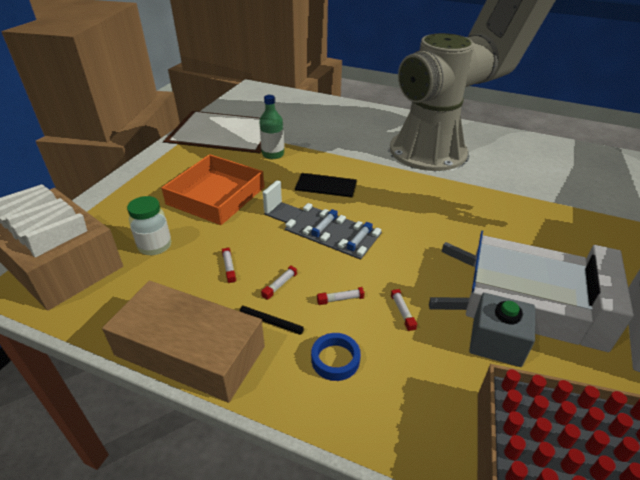

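The top view shows four red tubes at about (245,226), (295,219), (345,213) and (393,215). Blue tubes lie in tray grooves 1 and 3 from the leading end, at (305,291) and (341,295), with the handle at (402,302). The bin is at (468,300), the reader mouth at (198,277) and the button at (167,218). The scene view agrees.

```bash
cat > h.py <<'E'
import numpy as np,cv2
from plant import r,snapshot
def snap(n,name=None):
    d=snapshot(n)
    if name: cv2.imwrite(f"pics/{name}.png",d["frame"][:,:,::-1]); np.savez(f"pics/{name}.npz",**d)
    return d
def load(n): return dict(np.load(f"pics/{n}.npz"))
def ray(d,uv):
    v=d["pose"][:3,:3]@np.linalg.solve(d["camera_matrix"],[uv[0],uv[1],1.]); return d["pose"][:3,3],v/np.linalg.norm(v)
def onz(d,uv,z):
    c,v=ray(d,uv); return c+v*(z-c[2])/v[2]
def tri(obs):
    A=np.zeros((3,3));b=np.zeros(3)
    for d,uv in obs:
        c,v=ray(d,uv);P=np.eye(3)-np.outer(v,v);A+=P;b+=P@c
    X=np.linalg.solve(A,b)
    return X,max(np.linalg.norm(np.cross(X-ray(d,uv)[0],ray(d,uv)[1])) for d,uv in obs)
def proj(d,X):
    T=np.linalg.inv(d["pose"]);p=d["camera_matrix"]@(T[:3,:3]@np.asarray(X)+T[:3,3]);return p[:2]/p[2]
HSV=dict(red=[((0,140,60),(8,255,255)),((172,140,60),(180,255,255))],blue=[((105,120,40),(130,255,255))],
 green=[((45,120,40),(80,255,255))],orange=[((8,180,120),(16,255,255))],white=[((0,0,150),(180,50,255))])
def mask(d,col):
    h=cv2.cvtColor(d["frame"],cv2.COLOR_RGB2HSV);m=0
    for lo,hi in HSV[col]: m=m|cv2.inRange(h,lo,hi)
    return m
def blobs(d,col,amin=6):
    n,_,st,c=cv2.connectedComponentsWithStats(mask(d,col))
    return [(c[i].round(1).tolist(),st[i].tolist()) for i in range(1,n) if st[i][4]>=amin]
E
python3 - <<'E'
from h import *
t=load("top0")
for col,z in(("red",.009),("blue",.015),("green",.08),("orange",.05)):
    for c,s in blobs(t,col):
        if 190<c[0]<510 and 180<c[1]<350 or col=="green": print(col,c,s[2:],onz(t,c,z).round(3))
s=load("scene0")
for col in("red","blue","green"):
    for c,st in blobs(s,col):
        if c[1]<330 and 200<c[0]<530: print("scene",col,c,st[2:],onz(s,c,.012).round(3))
im=cv2.imread("pics/top0.png")[200:350,140:420]
cv2.imwrite("pics/c1.png",cv2.resize(im,None,fx=2.85,fy=2.85,interpolation=cv2.INTER_CUBIC))
E
```

```text
red [347.8, 199.0] [7, 7, 34] [ 0.692 -0.159  0.009]
red [383.2, 203.1] [8, 8, 39] [ 0.681 -0.247  0.009]
red [305.9, 210.4] [8, 8, 41] [ 0.663 -0.055  0.009]
red [235.4, 213.2] [8, 8, 37] [0.657 0.119 0.009]
red [403.6, 226.8] [6, 6, 19] [ 0.62  -0.295  0.009]
red [280.0, 228.4] [5, 6, 16] [0.618 0.009 0.009]
red [341.0, 228.9] [7, 3, 19] [ 0.616 -0.141  0.009]
red [254.2, 238.1] [6, 5, 18] [0.595 0.072 0.009]
blue [306.0, 274.5] [5, 2, 10] [ 0.503 -0.054  0.015]
blue [343.3, 279.2] [6, 3, 13] [ 0.491 -0.144  0.015]
blue [301.0, 306.6] [7, 6, 36] [ 0.426 -0.042  0.015]
blue [338.9, 311.5] [7, 7, 39] [ 0.414 -0.133  0.015]
green [479.0, 204.0] [27, 26, 510] [ 0.66  -0.464  0.08 ]
green [165.2, 217.5] [10, 10, 71] [0.632 0.274 0.08 ]
orange [468.2, 300.5] [79, 82, 5470] [ 0.435 -0.434  0.05 ]
scene red [225.1, 249.4] [8, 5, 21] [ 0.616 -0.297  0.012]
scene red [293.1, 269.7] [8, 10, 32] [ 0.615 -0.137  0.012]
scene red [230.6, 276.1] [10, 12, 89] [ 0.681 -0.244  0.012]
scene red [267.0, 292.2] [11, 13, 107] [ 0.692 -0.156  0.012]
scene red [361.0, 291.9] [6, 11, 43] [0.619 0.011 0.012
[... 209 characters left out ...]
 74, 7904] [-1.05  -0.413  0.012]
scene blue [269.0, 99.2] [9, 9, 73] [-0.103 -0.569  0.012]
scene blue [333.3, 213.3] [9, 9, 43] [ 0.405 -0.132  0.012]
scene blue [368.2, 226.1] [9, 10, 41] [ 0.418 -0.041  0.012]
scene blue [315.2, 232.2] [8, 9, 55] [ 0.486 -0.144  0.012]
scene blue [476.8, 261.8] [9, 58, 83] [0.441 0.206 0.012]
scene blue [350.5, 245.9] [8, 10, 61] [ 0.499 -0.055  0.012]
scene green [276.0, 118.1] [13, 27, 94] [ 0.014 -0.482  0.012]
scene green [263.8, 116.7] [6, 4, 10] [ 0.021 -0.522  0.012]
scene green [271.8, 129.8] [5, 4, 12] [ 0.089 -0.458  0.012]
scene green [274.6, 155.1] [15, 7, 46] [ 0.22  -0.382  0.012]
scene green [510.3, 308.2] [18, 16, 212] [0.547 0.284 0.012]
```

View pics/c1.png

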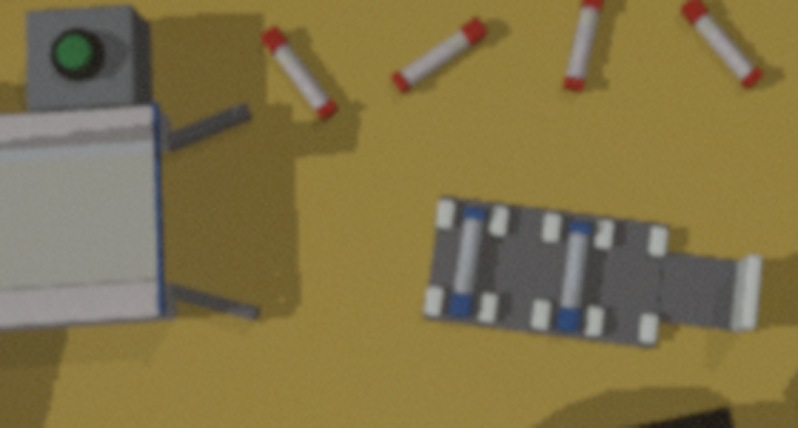

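The crop shows blue tubes in grooves 1 and 3, counted from the leading end. Grooves 2 and 4 are free, and the handle plate is at about (748,292) in the crop. Next I'll plan a move over the work area for wrist views.

```bash
cat >> h.py <<'E'
def plan(wps,p0=None,y0=None):
    """wps: list of (x,y,z,y_ang deg or None); prints shift rows from the present pose"""
    s=r.observe();R=s["tcp_rot"];p=s["tool_pos"]
    a0=np.degrees(np.arctan2(R[1,1],R[0,1]))
    for w in wps:
        d=R.T@(np.array(w[:3])-p)*100
        yaw=0 if w[3] is None else -((w[3]-a0+90)%180-90)
        print("row",d.round(2).tolist(),"yaw",round(yaw,1),"dist",round(np.linalg.norm(d),1))
def st():
    s=r.observe();R=s["tcp_rot"];print(s["clock"].__round__(2),s["tool_pos"].round(4),"yang",np.degrees(np.arctan2(R[1,1],R[0,1])).round(1),"F",s["contact_force"].round(1),"gap",round(s["finger_gap"],4),"q",s["joint_positions"].round(2))
E
python3 -c "
from h import *
plan([(.45,-.02,.40,90)])"
```

```text
row [-42.51, -42.57, -16.89] yaw -21.9 dist 62.5
```

Call:
servo_tool(
  moves=[
    {"tx": -5, "ty": -5, "tz": -6, "yaw": -5},
    {"tx": -42.5, "ty": -42.5, "tz": -17, "yaw": -22},
    {"tx": -42.5, "ty": -42.5, "tz": -17, "yaw": -22},
    {"tx": -42.5, "ty": -42.5, "tz": -17, "yaw": -22},
    {"tx": -42.5, "ty": -42.5, "tz": -17, "yaw": -22},
    {"tx": -42.5, "ty": -42.5, "tz": -17, "yaw": -22},
    {"tx": -42.5, "ty": -42.5, "tz": -17, "yaw": -22},
    {"tx": -42.5, "ty": -42.5, "tz": -17, "yaw": -22},
  ],
)

```text
clock: 1.1
tool_pos: [0.3994, 0.0989, 0.3711]
tcp_rot: [[-1.0, -0.002, 0.0], [-0.002, 1.0, 0.0], [-0.0, 0.0, -1.0]]
contact_force: [2.7, 0.7, 0.2]
finger_gap: 0.0853
gripper_force: 0.0
```

```bash
python3 -c "
from h import *
st(); plan([(.45,-.02,.40,90)]); d=snap('wrist','w0'); print(d['pose'].round(3).tolist(),d['camera_matrix'].round(1).tolist())"
```

```text
1.1 [0.3994 0.0989 0.3711] yang 90.1 F [2.7 0.7 0.2] gap 0.0853 q [ 0.05 -0.01  0.    1.58  0.    0.04]
row [-5.04, -11.9, -2.89] yaw 0.1 dist 13.2
[[-0.003, 0.957, 0.289, 0.325], [1.0, 0.003, 0.0, 0.099], [-0.001, 0.289, -0.957, 0.513], [0.0, 0.0, 0.0, 1.0]] [[335.6, 0.0, 319.3], [0.0, 335.6, 232.9], [0.0, 0.0, 1.0]]
```

View pics/w0.png

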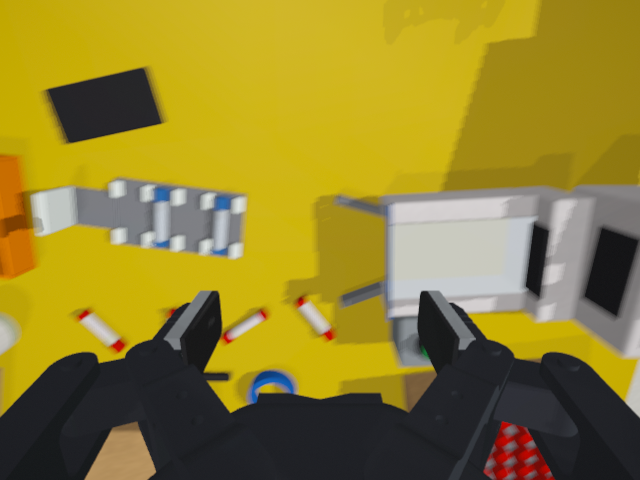

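The wrist view shows the tray with blue tubes at (162,217) and (221,223), the handle at (53,212), the reader mouth at about (388,255) and the rail tips at (338,200) and (342,300). I'll get closer, from two places.

Call:
servo_tool(
  moves=[
    {"tx": 0, "ty": -6, "tz": 4},
    {"tx": -1, "ty": -12, "tz": 8},
    {"tx": -1, "ty": -15, "tz": 9},
    {"tx": -1, "ty": -15, "tz": 9},
    {"tx": -1, "ty": -15, "tz": 9},
    {"tx": -1, "ty": -15, "tz": 9},
    {"tx": -1, "ty": -15, "tz": 9},
  ],
)

```text
validation failed for argument at $.mo...
```

```bash
python3 -c "
from h import *
st(); d=snap('wrist','w1')"
```

```text
1.15 [0.4029 0.0927 0.3722] yang 89.7 F [ 3.7 -2.8  2.4] gap 0.0852 q [ 0.03 -0.01  0.01  1.58 -0.    0.04]
```

Call:
servo_tool(
  moves=[
    {"tx": 0, "ty": -6, "tz": 0},
    {"tx": 0, "ty": -11, "tz": 0},
    {"tx": 0, "ty": -11, "tz": 0},
    {"tx": 0, "ty": -11, "tz": 0},
    {"tx": 0, "ty": -11, "tz": 0},
  ],
)

```text
validation failed for argument at $.mo...
```

```bash
python3 -c "
from h import *
st(); d=snap('wrist','w2')
for n in ('w1','w2'):
    d=load(n)
    for col in ('red','blue','white'):
        for c,s in blobs(d,col,25):
            if c[1]<400: print(n,col,c,s[2:],onz(d,c,.018).round(4))
im=np.hstack([cv2.imread(f'pics/{n}.png')[60:420,:400 if n=='w1' else 560] for n in ('w1','w2')]); im=cv2.resize(im,(800,300)); cv2.imwrite('pics/c2.png',im)
"
```

```text
1.2 [0.4016 0.0959 0.3714] yang 89.6 F [-0.2  0.2 -0.9] gap 0.0853 q [ 0.04 -0.01  0.    1.58 -0.    0.05]
w1 red [309.1, 297.1] [11, 11, 77] [0.59   0.0741 0.018 ]
w1 red [271.8, 310.0] [10, 13, 77] [0.6138 0.0117 0.018 ]
w1 red [93.7, 310.9] [14, 11, 75] [ 0.615  -0.2861  0.018 ]
w1 red [337.1, 330.1] [13, 15, 100] [0.6523 0.1208 0.018 ]
w1 red [235.4, 333.6] [13, 14, 99] [ 0.6589 -0.0524  0.018 ]
w1 red [128.1, 341.7] [16, 15, 144] [ 0.6748 -0.2387  0.018 ]
w1 blue [170.9, 190.6] [15, 14, 196] [ 0.4132 -0.1298  0.018 ]
w1 blue [231.4, 198.8] [14, 15, 181] [ 0.4259 -0.0404  0.018 ]
w1 blue [398.5, 256.1] [4, 117, 359] [0.5185 0.2161 0.018 ]
w1 blue [170.5, 240.0] [16, 8, 85] [ 0.4908 -0.1408  0.018 ]
w1 blue [227.9, 247.7] [13, 8, 69] [ 0.5037 -0.0522  0.018 ]
w1 blue [281.6, 378.7] [46, 31, 701] [0.7516 0.0229 0.018 ]
w1 white [126.8, 185.2] [12, 18, 182] [ 0.4049 -0.1943  0.018 ]
w1 white [156.4, 188.8] [11, 17, 146] [ 0.4105 -0.151   0.018 ]
w1 white [65.0, 206.4] [39, 48, 1526] [ 0.4368 -0.2938  0.018 ]
w1 white [187.4, 193.1] [11, 17, 163] [ 0.4171 -0.1055  0.018 ]
w1 white [2
[... 2351 characters left out ...]
.0458  0.018 ]
w2 white [126.0, 233.5] [11, 16, 164] [ 0.4771 -0.2034  0.018 ]
w2 white [154.6, 237.0] [10, 16, 136] [ 0.483 -0.16   0.018]
w2 white [184.1, 240.5] [11, 16, 161] [ 0.489  -0.1149  0.018 ]
w2 white [212.4, 243.9] [10, 15, 138] [ 0.4948 -0.0714  0.018 ]
w2 white [242.0, 247.3] [11, 16, 150] [ 0.5007 -0.0256  0.018 ]
w2 white [321.0, 314.0] [27, 30, 301] [0.6189 0.0974 0.018 ]
w2 white [252.2, 322.7] [32, 24, 280] [ 0.6349 -0.0183  0.018 ]
w2 white [107.6, 327.3] [35, 30, 381] [ 0.6426 -0.2633  0.018 ]
w2 white [9.9, 333.8] [26, 45, 798] [ 0.6544 -0.4323  0.018 ]
w2 white [413.8, 326.5] [6, 18, 38] [0.6434 0.2536 0.018 ]
w2 white [637.2, 341.5] [7, 24, 92] [0.6745 0.637  0.018 ]
```

View pics/w2.png

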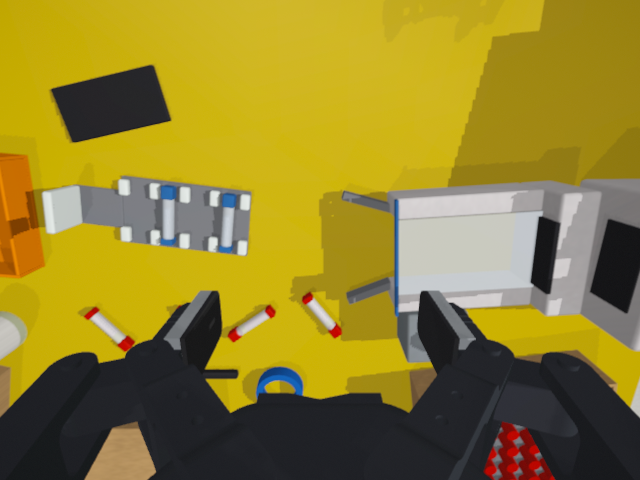

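The wrist view shows the tray with five rib pairs from about (124,187) to (245,247), the blue tubes at (168,217) and (228,225), and three visible red tubes. My moves were refused, probably because the yaw keys were missing.

Call:
servo_tool(
  moves=[
    {"tx": 0, "ty": -6, "tz": 4, "yaw": 0},
    {"tx": -1, "ty": -12, "tz": 8, "yaw": 0},
    {"tx": -1, "ty": -15, "tz": 9, "yaw": 0},
    {"tx": -1, "ty": -15, "tz": 9, "yaw": 0},
    {"tx": -1, "ty": -15, "tz": 9, "yaw": 0},
    {"tx": -1, "ty": -15, "tz": 9, "yaw": 0},
    {"tx": -1, "ty": -15, "tz": 9, "yaw": 0},
  ],
)

```text
clock: 2.12
tool_pos: [0.4098, -0.0481, 0.2814]
tcp_rot: [[-1.0, -0.005, 0.001], [-0.005, 1.0, -0.0], [-0.001, -0.0, -1.0]]
contact_force: [0.6, -0.8, 0.3]
finger_gap: 0.0854
gripper_force: 0.0
```

```bash
python3 -c "
from h import *
st(); d=snap('wrist','w3')"
```

```text
2.12 [ 0.4098 -0.0481  0.2814] yang 90.3 F [ 0.6 -0.8  0.3] gap 0.0854 q [-0.31 -0.02 -0.22  1.36  0.   -0.32]
```

Call:
servo_tool(
  moves=[
    {"tx": 0, "ty": -6, "tz": 0, "yaw": 0},
    {"tx": 0, "ty": -11, "tz": 0, "yaw": 0},
    {"tx": 0, "ty": -11, "tz": 0, "yaw": 0},
    {"tx": 0, "ty": -11, "tz": 0, "yaw": 0},
    {"tx": 0, "ty": -11, "tz": 0, "yaw": 0},
  ],
)

```text
clock: 2.8
tool_pos: [0.4097, -0.1581, 0.2809]
tcp_rot: [[-1.0, -0.004, 0.0], [-0.004, 1.0, 0.0], [-0.0, 0.0, -1.0]]
contact_force: [-0.7, 0.0, -0.1]
finger_gap: 0.0853
gripper_force: 0.0
```

```bash
cat > meas.py <<'E'
from h import *
import sys
A,B=load(sys.argv[1]),load(sys.argv[2])
for col,amin in(("red",30),("blue",40),("white",60)):
    a=[c for c,s in blobs(A,col,amin) if c[1]<400];b=[c for c,s in blobs(B,col,amin) if c[1]<400]
    for u in a:
        best=min(b,key=lambda v:np.linalg.norm(onz(A,u,.016)-onz(B,v,.016)),default=None)
        if best is None: continue
        X,e=tri([(A,u),(B,best)])
        if np.linalg.norm(onz(A,u,.016)-onz(B,best,.016))<.03 and e<.004: print(col,u,best,X.round(4),"err",round(e,4))
E
python3 -c "
from h import *
st(); d=snap('wrist','w4')"; python3 meas.py w3 w4
```

```text
2.8 [ 0.4097 -0.1581  0.2809] yang 90.2 F [-0.7  0.  -0.1] gap 0.0853 q [-0.55  0.04 -0.17  1.36  0.   -0.56]
red [404.7, 324.0] [483.0, 324.7] [0.5945 0.0737 0.0085] err 0.0
red [254.1, 336.8] [331.5, 337.5] [ 0.6157 -0.1391  0.0096] err 0.0001
red [147.6, 337.2] [223.2, 339.8] [ 0.6237 -0.2954  0.0024] err 0.0011
red [313.7, 365.3] [389.5, 365.7] [ 0.6608 -0.0543  0.0124] err 0.0003
red [243.8, 383.1] [317.9, 383.6] [ 0.6941 -0.1581  0.0109] err 0.0003
blue [251.1, 197.2] [340.5, 197.8] [ 0.4135 -0.1314  0.0159] err 0.0001
blue [324.2, 207.6] [412.6, 208.4] [ 0.4264 -0.0414  0.0148] err 0.0
blue [245.5, 256.8] [330.5, 257.6] [ 0.4915 -0.1426  0.017 ] err 0.0
blue [314.5, 266.3] [398.4, 266.5] [ 0.5047 -0.0533  0.0149] err 0.0004
white [197.0, 190.3] [285.8, 191.0] [ 0.4062 -0.1989  0.0109] err 0.0001
white [123.5, 216.0] [216.6, 216.9] [ 0.4325 -0.2784  0.039 ] err 0.0
white [233.5, 195.3] [322.4, 195.8] [ 0.4117 -0.1536  0.013 ] err 0.0002
white [270.2, 200.2] [358.5, 201.0] [ 0.418  -0.1087  0.0119] err 0.0
white [305.8, 204.9] [393.8, 205.5] [ 0.4236 -0.0644  0.012 ] err 0.0001
white [342.3, 210.0] [429.8, 210.6] [ 0.43   -0.0186  0.0113] err 0.0001
white [248.5, 229.4] [335.3, 230.0] [ 0.4549 -0.137   0.0154] err 0.0001
white [319.1, 239.2] [405.5, 239.8] [ 0.467  -0.0475  0.0168] err 0.0001
white [195.2, 246.2] [279.6, 247.1] [ 0.4797 -0.2088  0.0104] err 0.0
white [229.9, 250.9] [314.6, 251.8] [ 0.4848 -0.1632  0.0135] err 0.0
white [264.9, 255.3] [348.9, 255.9] [ 0.4912 -0.1183  0.0115] err 0.0001
white [298.8, 259.7] [382.6, 260.4] [ 0.497 -0.074  0.012] err 0.0001
white [333.5, 264.1] [416.9, 264.7] [ 0.5031 -0.0283  0.0116] err 0.0001
white [337.5, 351.7] [409.8, 354.9] [ 0.6588 -0.0185 -0.0132] err 0.0017
white [249.3, 360.2] [325.0, 360.5] [ 0.6544 -0.148   0.01  ] err 0.0004
```

The heights check: spent tube axes at about 15 mm, reds at about 9 mm, ribs at about 12 mm. The tray centre is (0.4545,-0.1137) with its x-axis at 82.5°. Next I'll take spent tube A.

```bash
python3 -c "
from h import *
plan([(.463,-.047,.10,82),(.463,-.047,.009,82),(.463,-.047,.15,82),(.436,-.40,.15,90),(.436,-.40,.035,90)])"
```

```text
row [-5.37, 11.08, 18.1] yaw 8.2 dist 21.9
row [-5.36, 11.08, 27.2] yaw 8.2 dist 29.9
row [-5.37, 11.08, 13.1] yaw 8.2 dist 18.0
row [-2.53, -24.21, 13.09] yaw 0.2 dist 27.6
row [-2.52, -24.21, 24.59] yaw 0.2 dist 34.6
```

Call:
servo_tool(
  moves=[
    {"tx": -2.7, "ty": 5.5, "tz": 0, "yaw": 4},
    {"tx": -5.4, "ty": 11.1, "tz": 4, "yaw": 8},
    {"tx": -5.4, "ty": 11.1, "tz": 9, "yaw": 8},
    {"tx": -5.4, "ty": 11.1, "tz": 14, "yaw": 8},
    {"tx": -5.4, "ty": 11.1, "tz": 19, "yaw": 8},
    {"tx": -5.4, "ty": 11.1, "tz": 23.5, "yaw": 8},
    {"tx": -5.4, "ty": 11.1, "tz": 23.5, "yaw": 8},
  ],
  gripper=3.4,
  squeeze=26,
)

```text
clock: 3.72
tool_pos: [0.4602, -0.0463, 0.0433]
tcp_rot: [[-0.991, 0.135, -0.007], [0.135, 0.991, 0.002], [0.007, 0.001, -1.0]]
contact_force: [0.3, 0.4, -0.6]
finger_gap: 0.034
gripper_force: 0.0
```

```bash
python3 -c "
from h import *
st(); plan([(.463,-.047,.009,82)])"
```

```text
3.73 [ 0.4602 -0.0463  0.0433] yang 82.2 F [ 0.3  0.4 -0.6] gap 0.034 q [-0.27  0.25 -0.53  0.79  0.   -0.14]
row [-0.31, -0.04, 3.42] yaw 0.2 dist 3.4
```

Call:
servo_tool(
  moves=[
    {"tx": 0, "ty": 0, "tz": 2, "yaw": 0},
    {"tx": 0, "ty": 0, "tz": 3.4, "yaw": 0},
    {"tx": 0, "ty": 0, "tz": 3.4, "yaw": 0},
    {"tx": 0, "ty": 0, "tz": 3.4, "yaw": 0},
  ],
)

```text
clock: 4.22
tool_pos: [0.4642, -0.0481, 0.0128]
tcp_rot: [[-0.991, 0.137, 0.001], [0.137, 0.991, -0.0], [-0.001, -0.0, -1.0]]
contact_force: [0.8, -0.1, -0.3]
finger_gap: 0.0344
gripper_force: 0.0
```

Call:
servo_tool(
  moves=[
    {"tx": 0, "ty": 0, "tz": 0, "yaw": 0},
    {"tx": 0, "ty": 0, "tz": 0, "yaw": 0},
    {"tx": 0, "ty": 0, "tz": 0, "yaw": 0},
    {"tx": 0, "ty": 0, "tz": 0, "yaw": 0},
    {"tx": 0, "ty": 0, "tz": 0, "yaw": 0},
    {"tx": 0, "ty": 0, "tz": 0, "yaw": 0},
  ],
  gripper=0,
)

```text
clock: 4.97
tool_pos: [0.4642, -0.0482, 0.0127]
tcp_rot: [[-0.991, 0.137, 0.002], [0.137, 0.991, -0.0], [-0.002, -0.0, -1.0]]
contact_force: [-0.9, 0.5, 5.8]
finger_gap: 0.0145
gripper_force: 25.7
```

The 14.5 mm gap and 5.8 N upward force mean the tips grip above the tube's axis. I'll reopen, go lower and close again.

Call:
servo_tool(
  moves=[
    {"tx": 0, "ty": 0, "tz": 0, "yaw": 0},
    {"tx": 0, "ty": 0, "tz": 0, "yaw": 0},
    {"tx": 0, "ty": 0, "tz": 0, "yaw": 0},
    {"tx": 0, "ty": 0, "tz": 0.4, "yaw": 0},
    {"tx": 0.05, "ty": 0, "tz": 0.75, "yaw": 0},
    {"tx": 0.05, "ty": 0, "tz": 0.75, "yaw": 0},
  ],
  gripper=3.4,
)

```text
clock: 5.72
tool_pos: [0.4632, -0.048, 0.0052]
tcp_rot: [[-0.991, 0.137, 0.001], [0.137, 0.991, -0.0], [-0.001, -0.0, -1.0]]
contact_force: [-2.7, 0.9, 12.2]
finger_gap: 0.0341
gripper_force: 6.2
```

Call:
servo_tool(
  moves=[
    {"tx": 0, "ty": 0, "tz": 0, "yaw": 0},
    {"tx": 0, "ty": 0, "tz": 0, "yaw": 0},
    {"tx": 0, "ty": 0, "tz": 0, "yaw": 0},
    {"tx": 0, "ty": 0, "tz": 0, "yaw": 0},
    {"tx": 0, "ty": 0, "tz": 0, "yaw": 0},
    {"tx": 0, "ty": 0, "tz": 0, "yaw": 0},
  ],
  gripper=0,
)

```text
clock: 6.48
tool_pos: [0.465, -0.0484, 0.0063]
tcp_rot: [[-0.991, 0.137, 0.004], [0.137, 0.991, -0.001], [-0.004, -0.0, -1.0]]
contact_force: [-1.7, 1.9, 18.6]
finger_gap: 0.0151
gripper_force: 29.1
```

The tips are resting on the bed at TCP z≈6 mm, so a gap of about 15 mm is simply what the barrel reads. Lifting now. I'll use about 9–10 mm in the tray from here on.

Call:
servo_tool(
  moves=[
    {"tx": 0, "ty": 0, "tz": -0.5, "yaw": 0},
    {"tx": 0, "ty": 0, "tz": -2, "yaw": 0},
    {"tx": 0, "ty": 0, "tz": -5, "yaw": 0},
    {"tx": 0, "ty": 0, "tz": -9, "yaw": 0},
    {"tx": 0, "ty": 0, "tz": -13, "yaw": 0},
    {"tx": 0, "ty": 0, "tz": -15, "yaw": 0},
    {"tx": 0, "ty": 0, "tz": -15, "yaw": 0},
  ],
)

```text
clock: 7.35
tool_pos: [0.464, -0.0483, 0.1553]
tcp_rot: [[-0.991, 0.137, 0.003], [0.137, 0.991, -0.001], [-0.003, -0.0, -1.0]]
contact_force: [0.3, -0.2, -0.3]
finger_gap: 0.015
gripper_force: 25.3
```

```bash
python3 -c "
from h import *
st(); plan([(.436,-.40,.15,90),(.436,-.40,.04,90)])"
```

```text
7.35 [ 0.464  -0.0483  0.1553] yang 82.1 F [ 0.3 -0.2 -0.3] gap 0.015 q [-0.28  0.14 -0.37  1.06  0.   -0.14]
row [-2.05, -35.23, 0.55] yaw -7.9 dist 35.3
row [-2.02, -35.22, 11.55] yaw -7.9 dist 37.1
```

Call:
servo_tool(
  moves=[
    {"tx": 0, "ty": -6, "tz": 0, "yaw": 0},
    {"tx": 0, "ty": -12, "tz": 0, "yaw": -2},
    {"tx": 0, "ty": -18, "tz": 0, "yaw": -4},
    {"tx": -1, "ty": -24, "tz": 0, "yaw": -6},
    {"tx": -1, "ty": -30, "tz": 0, "yaw": -8},
    {"tx": -2, "ty": -35, "tz": 0, "yaw": -8},
    {"tx": -2, "ty": -35, "tz": 2, "yaw": -8},
    {"tx": -2, "ty": -35, "tz": 6, "yaw": -8},
  ],
)

```text
clock: 8.35
tool_pos: [0.4348, -0.3988, 0.0927]
tcp_rot: [[-1.0, -0.0, 0.001], [-0.0, 1.0, -0.001], [-0.001, -0.001, -1.0]]
contact_force: [-0.0, 0.1, -1.5]
finger_gap: 0.0151
gripper_force: 25.5
```

Call:
servo_tool(
  moves=[
    {"tx": 0, "ty": 0, "tz": 3, "yaw": 0},
    {"tx": 0, "ty": 0, "tz": 5.5, "yaw": 0},
    {"tx": 0, "ty": 0, "tz": 5.5, "yaw": 0},
    {"tx": 0, "ty": 0, "tz": 5.5, "yaw": 0},
  ],
)

```text
clock: 8.85
tool_pos: [0.4347, -0.3973, 0.039]
tcp_rot: [[-1.0, -0.002, -0.0], [-0.002, 1.0, 0.001], [0.0, 0.001, -1.0]]
contact_force: [-0.5, -1.1, 0.1]
finger_gap: 0.0146
gripper_force: 27.4
```

Call:
servo_tool(
  moves=[
    {"tx": 0, "ty": 0, "tz": 0, "yaw": 0},
    {"tx": 0, "ty": 0, "tz": 0, "yaw": 0},
    {"tx": 0, "ty": 0, "tz": 0, "yaw": 0},
    {"tx": 0, "ty": 0, "tz": -4, "yaw": 0},
    {"tx": 0, "ty": 0, "tz": -9, "yaw": 0},
    {"tx": 0, "ty": 0, "tz": -11, "yaw": 0},
  ],
  gripper=3.4,
)

```text
clock: 9.6
tool_pos: [0.436, -0.3987, 0.153]
tcp_rot: [[-1.0, -0.002, 0.003], [-0.002, 1.0, -0.004], [-0.003, -0.004, -1.0]]
contact_force: [0.1, -0.4, 0.4]
finger_gap: 0.0339
gripper_force: 0.0
```

```bash
python3 -c "
from h import *
st(); plan([(.450,-.137,.15,82),(.450,-.137,.0095,82)])"
```

```text
9.6 [ 0.436  -0.3987  0.153 ] yang 90.1 F [ 0.1 -0.4  0.4] gap 0.0339 q [-0.88  0.37 -0.06  1.13  0.   -0.88]
row [-1.46, 26.17, 0.2] yaw 8.1 dist 26.2
row [-1.41, 26.23, 14.25] yaw 8.1 dist 29.9
```

Call:
servo_tool(
  moves=[
    {"tx": 0, "ty": 6, "tz": 0, "yaw": 2},
    {"tx": 0, "ty": 12, "tz": 0, "yaw": 4},
    {"tx": -1, "ty": 18, "tz": 0, "yaw": 6},
    {"tx": -1.4, "ty": 24, "tz": 0, "yaw": 8},
    {"tx": -1.4, "ty": 26.2, "tz": 0, "yaw": 8},
    {"tx": -1.4, "ty": 26.2, "tz": 0, "yaw": 8},
    {"tx": -1.4, "ty": 26.2, "tz": 0, "yaw": 8},
  ],
)

```text
clock: 10.48
tool_pos: [0.4487, -0.1361, 0.1496]
tcp_rot: [[-0.991, 0.137, 0.001], [0.137, 0.991, -0.001], [-0.001, -0.001, -1.0]]
contact_force: [0.2, -0.4, 1.2]
finger_gap: 0.0341
gripper_force: 0.0
```

```bash
python3 -c "
from h import *
st(); d=snap('wrist','w5'); plan([(.450,-.137,.0095,82)])
for col,z in (('blue',.015),('white',.012)):
    for c,s in blobs(d,col,25):
        if c[1]<400: print(col,c,s[2:],onz(d,c,z).round(4))
"
```

```text
10.47 [ 0.4487 -0.1361  0.1496] yang 82.1 F [ 0.2 -0.4  1.2] gap 0.0341 q [-0.47  0.15 -0.37  1.05 -0.   -0.33]
row [-0.14, -0.03, 14.0] yaw 0.1 dist 14.0
blue [318.4, 180.8] [22, 25, 530] [ 0.4136 -0.1315  0.015 ]
blue [9.5, 203.5] [23, 25, 469] [ 0.3972 -0.3913  0.015 ]
blue [317.9, 270.3] [21, 12, 206] [ 0.4925 -0.1429  0.015 ]
blue [33.0, 288.9] [27, 13, 229] [ 0.4755 -0.4018  0.015 ]
white [455.1, 181.1] [20, 35, 520] [ 0.4298 -0.0191  0.012 ]
white [237.2, 182.0] [20, 31, 525] [ 0.4059 -0.1987  0.012 ]
white [291.6, 181.4] [17, 30, 469] [ 0.4115 -0.1538  0.012 ]
white [346.1, 181.3] [18, 30, 501] [ 0.4176 -0.1088  0.012 ]
white [400.2, 181.3] [19, 30, 515] [ 0.4237 -0.0643  0.012 ]
white [135.6, 232.9] [62, 93, 4008] [ 0.4373 -0.2956  0.012 ]
white [318.5, 228.9] [19, 72, 1279] [ 0.4553 -0.1372  0.012 ]
white [22.0, 248.5] [45, 72, 1599] [ 0.4376 -0.3994  0.012 ]
white [243.5, 264.1] [18, 27, 438] [ 0.4787 -0.2083  0.012 ]
white [294.2, 264.3] [16, 27, 393] [ 0.4851 -0.1633  0.012 ]
white [344.5, 263.6] [16, 26, 406] [ 0.4905 -0.1186  0.012 ]
white [394.8, 263.5] [17, 26, 419] [ 0.4965 -0.074   0.012 ]
white [445.9, 263.4] [19, 27, 424] [ 0.5026 -0.0287  0.012 ]
white [262.5, 320.4] [13, 10, 66] [ 0.5374 -0.202   0.012 ]
white [578.0, 362.1] [44, 44, 779] [0.6253 0.0973 0.012 ]
white [336.3, 391.6] [16, 8, 106] [ 0.6283 -0.1428  0.012 ]
```

Tray unmoved, and the first spent tube is in the bin. Now the second.

Call:
servo_tool(
  moves=[
    {"tx": 0, "ty": 0, "tz": 5, "yaw": 0},
    {"tx": -0.1, "ty": 0, "tz": 10, "yaw": 0},
    {"tx": -0.1, "ty": 0, "tz": 12.5, "yaw": 0},
    {"tx": -0.1, "ty": 0, "tz": 13.9, "yaw": 0},
    {"tx": -0.1, "ty": 0, "tz": 13.9, "yaw": 0},
    {"tx": -0.1, "ty": 0, "tz": 13.9, "yaw": 0},
  ],
)

```text
clock: 11.28
tool_pos: [0.4502, -0.1363, 0.0113]
tcp_rot: [[-0.99, 0.138, 0.002], [0.138, 0.991, -0.001], [-0.002, -0.0, -1.0]]
contact_force: [0.3, -0.3, 0.3]
finger_gap: 0.0338
gripper_force: 0.0
```

Call:
servo_tool(
  moves=[
    {"tx": 0, "ty": 0, "tz": 0, "yaw": 0},
    {"tx": 0, "ty": 0, "tz": 0, "yaw": 0},
    {"tx": 0, "ty": 0, "tz": 0, "yaw": 0},
    {"tx": 0, "ty": 0, "tz": 0, "yaw": 0},
    {"tx": 0, "ty": 0, "tz": 0, "yaw": 0},
  ],
  gripper=0,
)

```text
clock: 11.9
tool_pos: [0.4503, -0.1361, 0.0115]
tcp_rot: [[-0.991, 0.137, 0.002], [0.137, 0.991, -0.001], [-0.002, -0.001, -1.0]]
contact_force: [-1.2, 0.0, 7.5]
finger_gap: 0.0146
gripper_force: 25.9
```

Call:
servo_tool(
  moves=[
    {"tx": 0, "ty": 0, "tz": -2, "yaw": 0},
    {"tx": 0, "ty": 0, "tz": -7, "yaw": 0},
    {"tx": 0, "ty": 0, "tz": -12, "yaw": 0},
    {"tx": 0, "ty": 0, "tz": -14, "yaw": 0},
    {"tx": 0, "ty": 0, "tz": -14, "yaw": 0},
    {"tx": 0, "ty": 0, "tz": -14, "yaw": 0},
  ],
)

```text
clock: 12.65
tool_pos: [0.4486, -0.1351, 0.1493]
tcp_rot: [[-0.991, 0.137, -0.001], [0.137, 0.991, 0.001], [0.001, 0.001, -1.0]]
contact_force: [-0.4, 0.1, -0.6]
finger_gap: 0.0147
gripper_force: 25.5
```

```bash
python3 -c "
from h import *
st(); plan([(.436,-.455,.15,90),(.436,-.455,.04,90)])"
```

```text
12.65 [ 0.4486 -0.1351  0.1493] yang 82.1 F [-0.4  0.1 -0.6] gap 0.0147 q [-0.46  0.15 -0.37  1.05  0.   -0.33]
row [-3.13, -31.86, -0.1] yaw -7.9 dist 32.0
row [-3.14, -31.87, 10.9] yaw -7.9 dist 33.8
```

Call:
servo_tool(
  moves=[
    {"tx": -0.5, "ty": -6, "tz": 0, "yaw": -2},
    {"tx": -1, "ty": -12, "tz": 0, "yaw": -4},
    {"tx": -2, "ty": -18, "tz": 0, "yaw": -6},
    {"tx": -2.5, "ty": -24, "tz": 0, "yaw": -8},
    {"tx": -3, "ty": -30, "tz": 0, "yaw": -8},
    {"tx": -3.1, "ty": -32, "tz": 0, "yaw": -8},
    {"tx": -3.1, "ty": -32, "tz": 2, "yaw": -8},
    {"tx": -3.1, "ty": -32, "tz": 6, "yaw": -8},
  ],
)

```text
clock: 13.65
tool_pos: [0.4361, -0.4577, 0.0889]
tcp_rot: [[-1.0, -0.001, 0.001], [-0.001, 1.0, -0.0], [-0.001, -0.0, -1.0]]
contact_force: [-0.2, -0.7, -1.5]
finger_gap: 0.0146
gripper_force: 25.6
```

Call:
servo_tool(
  moves=[
    {"tx": 0, "ty": 0, "tz": 3, "yaw": 0},
    {"tx": 0, "ty": 0, "tz": 5, "yaw": 0},
    {"tx": 0, "ty": 0, "tz": 5, "yaw": 0},
    {"tx": 0, "ty": 0, "tz": 5, "yaw": 0},
  ],
)

```text
clock: 14.15
tool_pos: [0.436, -0.4566, 0.04]
tcp_rot: [[-1.0, -0.002, -0.0], [-0.002, 1.0, 0.001], [0.0, 0.001, -1.0]]
contact_force: [0.3, -0.0, -0.6]
finger_gap: 0.0142
gripper_force: 25.6
```

Call:
servo_tool(
  moves=[
    {"tx": 0, "ty": 0, "tz": 0, "yaw": 0},
    {"tx": 0, "ty": 0, "tz": 0, "yaw": 0},
    {"tx": 0, "ty": 0, "tz": 0, "yaw": 0},
    {"tx": 0, "ty": 0, "tz": -4, "yaw": 0},
    {"tx": 0, "ty": 0, "tz": -10, "yaw": 0},
    {"tx": 0, "ty": 0, "tz": -16, "yaw": 0},
    {"tx": 0, "ty": 0, "tz": -20, "yaw": 0},
    {"tx": 0, "ty": 0, "tz": -20, "yaw": 0},
  ],
  gripper=3.4,
)

```text
clock: 15.15
tool_pos: [0.4374, -0.4585, 0.2452]
tcp_rot: [[-1.0, -0.002, 0.005], [-0.002, 1.0, -0.007], [-0.005, -0.007, -1.0]]
contact_force: [0.3, 0.1, 0.2]
finger_gap: 0.0341
gripper_force: 0.0
```

```bash
cat > reds.py <<'E'
from h import *
def reds(n,z=.010,tag=None):
    """pair red blobs 70-84 mm apart into tubes: centre, direction foot->cap"""
    d=snap(n,tag);P=[(onz(d,c,z),s[4]) for c,s in blobs(d,"red",10)]
    P=[p for p in P if .3<p[0][0]<.75 and -.45<p[0][1]<.18]
    for i in range(len(P)):
        for j in range(i):
            a,b=P[i],P[j]
            if .068<np.linalg.norm(a[0]-b[0])<.086:
                if a[1]<b[1]: a,b=b,a   # a = cap
                v=a[0]-b[0];c=b[0]+v*41/77
                print(n,"cap",a[0].round(4)[:2],"foot",b[0].round(4)[:2],"centre",c.round(4)[:2],"ang",np.degrees(np.arctan2(v[1],v[0])).round(1),"L",np.linalg.norm(v).round(4),"closeang",np.round((np.degrees(np.arctan2(v[1],v[0]))+90)%180,1))
E
python3 -c "
from reds import *
st(); reds('top',tag='top1'); reds('scene',tag='sc1')
d=load('top1')
for c,s in blobs(d,'blue'): print(c,onz(d,c,.015).round(3)[:2]) if 190<c[0]<510 and 180<c[1]<350 else 0
plan([(.56,-.27,.25,90)])"
```

```text
15.15 [ 0.4374 -0.4585  0.2452] yang 90.1 F [0.3 0.1 0.2] gap 0.0341 q [-0.94  0.42  0.24  1.38  0.   -0.94]
top cap [ 0.6807 -0.2467] foot [ 0.6201 -0.2953] centre [ 0.6524 -0.2694] ang 38.7 L 0.0776 closeang 128.7
top cap [ 0.6626 -0.0551] foot [0.6182 0.0088] centre [ 0.6418 -0.0252] ang -55.2 L 0.0778 closeang 34.8
top cap [ 0.6914 -0.159 ] foot [ 0.6159 -0.1415] centre [ 0.6561 -0.1508] ang -13.1 L 0.0776 closeang 76.9
top cap [0.6569 0.1195] foot [0.5941 0.0719] centre [0.6276 0.0973] ang 37.2 L 0.0788 closeang 127.2
scene cap [ 0.6793 -0.2455] foot [ 0.614  -0.2986] centre [ 0.6488 -0.2703] ang 39.1 L 0.0841 closeang 129.1
scene cap [ 0.6898 -0.1577] foot [ 0.613  -0.1379] centre [ 0.6539 -0.1485] ang -14.4 L 0.0794 closeang 75.6
scene cap [ 0.6625 -0.0534] foot [0.6172 0.0105] centre [ 0.6413 -0.0235] ang -54.7 L 0.0784 closeang 35.3
scene cap [0.6557 0.1193] foot [0.5897 0.0717] centre [0.6248 0.0971] ang 35.8 L 0.0813 closeang 125.8
[449.5, 285.6] [ 0.474 -0.4  ]
[473.1, 284.1] [ 0.477 -0.457]
[474.9, 315.1] [ 0.403 -0.458]
[449.5, 318.4] [ 0.396 -0.396]
row [-12.42, 18.66, -0.95] yaw 0.1 dist 22.4
```

Both spent tubes are in the bin and all four reds are located. Next is red T1, at (0.652,-0.269).

```bash
python3 -c "
from h import *
plan([(.652,-.269,.15,128.7)])"
```

```text
row [-21.62, 18.75, 9.05] yaw -38.6 dist 30.0
```

Call:
servo_tool(
  moves=[
    {"tx": -4, "ty": 4, "tz": 0, "yaw": -8},
    {"tx": -8, "ty": 8, "tz": 1, "yaw": -16},
    {"tx": -12, "ty": 12, "tz": 3, "yaw": -24},
    {"tx": -16, "ty": 16, "tz": 5, "yaw": -32},
    {"tx": -20, "ty": 18.8, "tz": 7, "yaw": -38.5},
    {"tx": -21.6, "ty": 18.8, "tz": 9, "yaw": -38.5},
    {"tx": -21.6, "ty": 18.8, "tz": 9, "yaw": -38.5},
    {"tx": -21.6, "ty": 18.8, "tz": 9, "yaw": -38.5},
  ],
)

```text
clock: 16.25
tool_pos: [0.6507, -0.2684, 0.1495]
tcp_rot: [[-0.782, -0.624, -0.002], [-0.624, 0.782, 0.001], [0.001, 0.002, -1.0]]
contact_force: [0.0, 0.1, 0.8]
finger_gap: 0.0341
gripper_force: 0.0
```

```bash
python3 -c "
from reds import *
st(); reds('wrist',tag='w6'); plan([(.652,-.2695,.0045,128.7)])"
```

```text
16.25 [ 0.6507 -0.2684  0.1495] yang 128.6 F [0.  0.1 0.8] gap 0.0341 q [-0.51  0.6   0.29  1.27 -0.   -1.18]
wrist cap [ 0.6818 -0.2444] foot [ 0.6205 -0.2935] centre [ 0.6532 -0.2673] ang 38.7 L 0.0786 closeang 128.7
row [-0.05, -0.13, 14.59] yaw -0.1 dist 14.6
```

Call:
servo_tool(
  moves=[
    {"tx": -0.1, "ty": 0, "tz": 5, "yaw": 0},
    {"tx": -0.2, "ty": 0, "tz": 10, "yaw": 0},
    {"tx": -0.2, "ty": 0, "tz": 13, "yaw": 0},
    {"tx": -0.2, "ty": 0, "tz": 14.4, "yaw": 0},
    {"tx": -0.2, "ty": 0, "tz": 14.4, "yaw": 0},
    {"tx": -0.2, "ty": 0, "tz": 14.4, "yaw": 0},
  ],
)

```text
clock: 17.05
tool_pos: [0.6545, -0.268, 0.0085]
tcp_rot: [[-0.782, -0.624, 0.003], [-0.624, 0.782, -0.002], [-0.001, -0.003, -1.0]]
contact_force: [0.3, 0.1, -0.0]
finger_gap: 0.0338
gripper_force: 0.0
```

Call:
servo_tool(
  moves=[
    {"tx": 0, "ty": 0, "tz": 0, "yaw": 0},
    {"tx": 0, "ty": 0, "tz": 0, "yaw": 0},
    {"tx": 0, "ty": 0, "tz": 0, "yaw": 0},
    {"tx": 0, "ty": 0, "tz": 0, "yaw": 0},
    {"tx": 0, "ty": 0, "tz": 0, "yaw": 0},
  ],
  gripper=0,
)

```text
clock: 17.68
tool_pos: [0.6545, -0.2677, 0.0084]
tcp_rot: [[-0.781, -0.624, 0.003], [-0.624, 0.781, -0.002], [-0.001, -0.003, -1.0]]
contact_force: [-0.1, -0.1, 6.8]
finger_gap: 0.0146
gripper_force: 25.5
```

Call:
servo_tool(
  moves=[
    {"tx": 0, "ty": 0, "tz": -2, "yaw": 0},
    {"tx": 0, "ty": 0, "tz": -6, "yaw": 0},
    {"tx": 0, "ty": 0, "tz": -10, "yaw": 0},
    {"tx": 0, "ty": 0, "tz": -12, "yaw": 0},
    {"tx": 0, "ty": 0, "tz": -12, "yaw": 0},
    {"tx": 0, "ty": 0, "tz": -12, "yaw": 0},
  ],
)

```text
clock: 18.42
tool_pos: [0.6527, -0.2667, 0.1251]
tcp_rot: [[-0.781, -0.624, -0.001], [-0.624, 0.781, 0.001], [0.001, 0.002, -1.0]]
contact_force: [-0.7, -0.1, 0.2]
finger_gap: 0.0146
gripper_force: 25.6
```

```bash
python3 -c "
from h import *
st(); plan([(.4457,-.1806,.10,82.5),(.4457,-.1806,.012,82.5)])"
```

```text
18.43 [ 0.6527 -0.2667  0.1251] yang 128.6 F [-0.7 -0.1  0.2] gap 0.0146 q [-0.5   0.61  0.25  1.21  0.   -1.18]
row [10.8, 19.64, 2.54] yaw 46.1 dist 22.6
row [10.79, 19.63, 11.34] yaw 46.1 dist 25.1
```

Call:
servo_tool(
  moves=[
    {"tx": 2.5, "ty": 5, "tz": 0, "yaw": 10},
    {"tx": 5, "ty": 10, "tz": 0, "yaw": 20},
    {"tx": 7.5, "ty": 15, "tz": 0, "yaw": 30},
    {"tx": 10.8, "ty": 19.6, "tz": 0, "yaw": 40},
    {"tx": 10.8, "ty": 19.6, "tz": 2, "yaw": 46},
    {"tx": 10.8, "ty": 19.6, "tz": 6, "yaw": 46},
    {"tx": 10.8, "ty": 19.6, "tz": 7, "yaw": 46},
    {"tx": 10.8, "ty": 19.6, "tz": 7, "yaw": 46},
  ],
)

```text
clock: 19.42
tool_pos: [0.4456, -0.1807, 0.0553]
tcp_rot: [[-0.992, 0.128, -0.003], [0.128, 0.992, 0.002], [0.003, 0.001, -1.0]]
contact_force: [0.8, 0.2, -0.2]
finger_gap: 0.0141
gripper_force: 25.6
```

```bash
python3 -c "
from reds import *
st(); reds('wrist',z=.055,tag='w7'); plan([(.4457,-.1806,.0145,82.5)])"
```

```text
19.43 [ 0.4456 -0.1807  0.0553] yang 82.6 F [ 0.8  0.2 -0.2] gap 0.0141 q [-0.55  0.27 -0.48  0.83  0.   -0.42]
wrist cap [ 0.4839 -0.185 ] foot [ 0.403  -0.1746] centre [ 0.4461 -0.1802] ang -7.3 L 0.0816 closeang 82.7
row [0.09, 0.05, 4.17] yaw 0.1 dist 4.2
```

Call:
servo_tool(
  moves=[
    {"tx": 0, "ty": 0, "tz": 2, "yaw": 0},
    {"tx": 0.05, "ty": 0, "tz": 3.5, "yaw": 0},
    {"tx": 0.05, "ty": 0, "tz": 4.2, "yaw": 0},
    {"tx": 0.05, "ty": 0, "tz": 4.3, "yaw": 0},
    {"tx": 0.05, "ty": 0, "tz": 4.3, "yaw": 0},
  ],
)

```text
clock: 20.1
tool_pos: [0.4467, -0.1816, 0.0143]
tcp_rot: [[-0.992, 0.128, 0.001], [0.128, 0.992, -0.001], [-0.001, -0.0, -1.0]]
contact_force: [-1.3, 1.6, 3.0]
finger_gap: 0.0144
gripper_force: 26.0
```

Call:
servo_tool(
  moves=[
    {"tx": 0, "ty": 0, "tz": 0, "yaw": 0},
    {"tx": 0, "ty": 0, "tz": 0, "yaw": 0},
    {"tx": 0, "ty": 0, "tz": 0, "yaw": 0},
    {"tx": 0, "ty": 0, "tz": -2, "yaw": 0},
    {"tx": 0, "ty": 0, "tz": -6, "yaw": 0},
    {"tx": 0, "ty": 0, "tz": -11, "yaw": 0},
    {"tx": 0, "ty": 0, "tz": -14, "yaw": 0},
    {"tx": 0, "ty": 0, "tz": -14, "yaw": 0},
  ],
  gripper=3,
)

```text
clock: 21.1
tool_pos: [0.4478, -0.1823, 0.1558]
tcp_rot: [[-0.992, 0.128, 0.005], [0.128, 0.992, -0.003], [-0.005, -0.002, -1.0]]
contact_force: [0.1, -0.5, 0.6]
finger_gap: 0.0303
gripper_force: 0.0
```

```bash
python3 -c "
from reds import *
st(); reds('wrist',z=.015,tag='w8'); reds('top'); plan([(.656,-.1505,.15,76.9)])"
```

```text
21.1 [ 0.4478 -0.1823  0.1558] yang 82.6 F [ 0.1 -0.5  0.6] gap 0.0303 q [-0.55  0.17 -0.33  1.07  0.   -0.42]
wrist cap [ 0.482  -0.1853] foot [ 0.4036 -0.1756] centre [ 0.4453 -0.1807] ang -7.1 L 0.0789 closeang 82.9
wrist cap [0.5886 0.0682] foot [0.6548 0.1123] centre [0.6196 0.0888] ang -146.4 L 0.0795 closeang 123.6
wrist cap [0.6125 0.0063] foot [ 0.649  -0.0518] centre [ 0.6296 -0.0209] ang 122.1 L 0.0686 closeang 32.1
top cap [ 0.6631 -0.0551] foot [0.6182 0.0088] centre [ 0.6421 -0.0252] ang -54.9 L 0.0781 closeang 35.1
top cap [ 0.6917 -0.1588] foot [ 0.6154 -0.1415] centre [ 0.656  -0.1507] ang -12.8 L 0.0783 closeang 77.2
top cap [0.6569 0.1195] foot [0.5941 0.0719] centre [0.6276 0.0973] ang 37.2 L 0.0788 closeang 127.2
row [-20.44, 5.74, 0.29] yaw 5.7 dist 21.2
```

Call:
servo_tool(
  moves=[
    {"tx": -5.8, "ty": 1.6, "tz": 0, "yaw": 2},
    {"tx": -11.6, "ty": 3.2, "tz": 0, "yaw": 4},
    {"tx": -17.4, "ty": 4.8, "tz": 0, "yaw": 5.5},
    {"tx": -20.4, "ty": 5.7, "tz": 0, "yaw": 5.5},
    {"tx": -20.4, "ty": 5.7, "tz": 4, "yaw": 5.5},
    {"tx": -20.4, "ty": 5.7, "tz": 7, "yaw": 5.5},
    {"tx": -20.4, "ty": 5.7, "tz": 7, "yaw": 5.5},
    {"tx": -20.4, "ty": 5.7, "tz": 7, "yaw": 5.5},
  ],
  gripper=3.4,
)

```text
clock: 22.2
tool_pos: [0.6555, -0.1509, 0.0832]
tcp_rot: [[-0.975, 0.223, -0.001], [0.223, 0.975, 0.0], [0.001, 0.0, -1.0]]
contact_force: [0.3, -0.2, -0.0]
finger_gap: 0.034
gripper_force: 0.0
```

```bash
python3 -c "
from reds import *
st(); reds('wrist',tag='w9'); plan([(.656,-.150,.005,77)])"
```

```text
22.2 [ 0.6555 -0.1509  0.0832] yang 77.1 F [ 0.3 -0.2 -0. ] gap 0.034 q [-0.35  0.57  0.08  1.08  0.   -0.12]
wrist cap [ 0.7065 -0.0459] foot [0.6653 0.0203] centre [ 0.6872 -0.015 ] ang -58.1 L 0.078 closeang 31.9
wrist cap [ 0.6932 -0.158 ] foot [ 0.6158 -0.1393] centre [ 0.657  -0.1492] ang -13.6 L 0.0796 closeang 76.4
row [0.06, 0.11, 7.92] yaw 0.1 dist 7.9
```

Call:
servo_tool(
  moves=[
    {"tx": -0.1, "ty": 0.1, "tz": 4, "yaw": 0},
    {"tx": -0.1, "ty": 0.1, "tz": 7, "yaw": 0},
    {"tx": -0.1, "ty": 0.1, "tz": 8, "yaw": 0},
    {"tx": -0.1, "ty": 0.1, "tz": 8, "yaw": 0},
    {"tx": -0.1, "ty": 0.1, "tz": 8, "yaw": 0},
  ],
)

```text
clock: 22.88
tool_pos: [0.6583, -0.1507, 0.0053]
tcp_rot: [[-0.975, 0.223, 0.003], [0.223, 0.975, -0.001], [-0.003, -0.0, -1.0]]
contact_force: [0.3, -0.7, 0.6]
finger_gap: 0.0336
gripper_force: 0.0
```

Call:
servo_tool(
  moves=[
    {"tx": 0, "ty": 0, "tz": 0, "yaw": 0},
    {"tx": 0, "ty": 0, "tz": 0, "yaw": 0},
    {"tx": 0, "ty": 0, "tz": 0, "yaw": 0},
    {"tx": 0, "ty": 0, "tz": 0, "yaw": 0},
    {"tx": 0, "ty": 0, "tz": 0, "yaw": 0},
  ],
  gripper=0,
)

```text
clock: 23.5
tool_pos: [0.658, -0.1506, 0.005]
tcp_rot: [[-0.975, 0.223, 0.003], [0.223, 0.975, -0.001], [-0.003, -0.0, -1.0]]
contact_force: [-0.8, 0.6, 6.2]
finger_gap: 0.0145
gripper_force: 25.6
```

Call:
servo_tool(
  moves=[
    {"tx": 0, "ty": 0, "tz": -2, "yaw": 0},
    {"tx": 0, "ty": 0, "tz": -6, "yaw": 0},
    {"tx": 0, "ty": 0, "tz": -10, "yaw": 0},
    {"tx": 0, "ty": 0, "tz": -12, "yaw": 0},
    {"tx": 0, "ty": 0, "tz": -12, "yaw": 0},
    {"tx": 0, "ty": 0, "tz": -12, "yaw": 0},
  ],
)

```text
clock: 24.25
tool_pos: [0.6562, -0.1499, 0.1221]
tcp_rot: [[-0.975, 0.223, -0.002], [0.223, 0.975, 0.001], [0.002, 0.0, -1.0]]
contact_force: [-1.0, 0.6, -2.2]
finger_gap: 0.0144
gripper_force: 25.5
```

```bash
python3 -c "
from h import *
st(); plan([(.4516,-.136,.06,82.5)])"
```

```text
24.25 [ 0.6562 -0.1499  0.1221] yang 77.1 F [-1.   0.6 -2.2] gap 0.0144 q [-0.34  0.55  0.14  1.16  0.   -0.12]
row [20.25, -3.2, 6.24] yaw -5.4 dist 21.4
```

Call:
servo_tool(
  moves=[
    {"tx": 5.5, "ty": -0.8, "tz": 0, "yaw": -2},
    {"tx": 11, "ty": -1.6, "tz": 0, "yaw": -4},
    {"tx": 16.5, "ty": -2.4, "tz": 0, "yaw": -5.4},
    {"tx": 20.2, "ty": -3.2, "tz": 2, "yaw": -5.4},
    {"tx": 20.2, "ty": -3.2, "tz": 5, "yaw": -5.4},
    {"tx": 20.2, "ty": -3.2, "tz": 6.5, "yaw": -5.4},
    {"tx": 20.2, "ty": -3.2, "tz": 6.5, "yaw": -5.4},
    {"tx": 20.2, "ty": -3.2, "tz": 6.5, "yaw": -5.4},
  ],
)

```text
clock: 25.25
tool_pos: [0.4527, -0.1363, 0.0581]
tcp_rot: [[-0.992, 0.13, -0.001], [0.13, 0.992, 0.0], [0.001, 0.0, -1.0]]
contact_force: [-0.4, -0.1, 1.1]
finger_gap: 0.0144
gripper_force: 25.5
```

```bash
python3 -c "
from reds import *
st(); reds('wrist',z=.06,tag='w10'); plan([(.4516,-.136,.011,82.5)])"
```

```text
25.25 [ 0.4527 -0.1363  0.0581] yang 82.5 F [-0.4 -0.1  1.1] gap 0.0144 q [-0.46  0.25 -0.5   0.83  0.   -0.33]
wrist cap [ 0.4917 -0.1409] foot [ 0.41   -0.1298] centre [ 0.4535 -0.1357] ang -7.8 L 0.0824 closeang 82.2
row [0.16, 0.02, 4.75] yaw 0.0 dist 4.7
```

Call:
servo_tool(
  moves=[
    {"tx": 0.1, "ty": 0, "tz": 2, "yaw": 0},
    {"tx": 0.15, "ty": 0, "tz": 4, "yaw": 0},
    {"tx": 0.15, "ty": 0, "tz": 4.7, "yaw": 0},
    {"tx": 0.15, "ty": 0, "tz": 4.75, "yaw": 0},
    {"tx": 0.15, "ty": 0, "tz": 4.75, "yaw": 0},
  ],
)

```text
clock: 25.92
tool_pos: [0.452, -0.1365, 0.0114]
tcp_rot: [[-0.992, 0.13, 0.001], [0.13, 0.992, -0.0], [-0.001, -0.0, -1.0]]
contact_force: [0.2, -0.2, -0.0]
finger_gap: 0.0147
gripper_force: 25.6
```

Call:
servo_tool(
  moves=[
    {"tx": 0, "ty": 0, "tz": 0, "yaw": 0},
    {"tx": 0, "ty": 0, "tz": 0, "yaw": 0},
    {"tx": 0, "ty": 0, "tz": 0, "yaw": 0},
    {"tx": 0, "ty": 0, "tz": -2, "yaw": 0},
    {"tx": 0, "ty": 0, "tz": -6, "yaw": 0},
    {"tx": 0, "ty": 0, "tz": -11, "yaw": 0},
    {"tx": 0, "ty": 0, "tz": -14, "yaw": 0},
    {"tx": 0, "ty": 0, "tz": -14, "yaw": 0},
  ],
  gripper=3,
)

```text
clock: 26.92
tool_pos: [0.4531, -0.137, 0.1534]
tcp_rot: [[-0.991, 0.13, 0.005], [0.13, 0.992, -0.002], [-0.005, -0.002, -1.0]]
contact_force: [0.0, -0.3, -1.1]
finger_gap: 0.0301
gripper_force: 0.0
```

```bash
python3 -c "
from reds import *
st(); reds('wrist',z=.015,tag='w11'); reds('top',tag='top2'); plan([(.687,-.015,.15,33)])"
```

```text
26.93 [ 0.4531 -0.137   0.1534] yang 82.5 F [ 0.  -0.3 -1.1] gap 0.0301 q [-0.46  0.15 -0.36  1.05  0.   -0.33]
wrist cap [ 0.482  -0.1853] foot [ 0.4036 -0.1758] centre [ 0.4453 -0.1809] ang -6.9 L 0.079 closeang 83.1
wrist cap [ 0.4868 -0.1404] foot [ 0.4082 -0.1298] centre [ 0.4501 -0.1354] ang -7.7 L 0.0793 closeang 82.3
wrist cap [0.5888 0.0692] foot [0.6548 0.1197] centre [0.6196 0.0928] ang -142.6 L 0.0831 closeang 127.4
top cap [ 0.707  -0.0481] foot [0.6656 0.0179] centre [ 0.6877 -0.0173] ang -57.9 L 0.0779 closeang 32.1
top cap [0.6572 0.1196] foot [0.5941 0.0719] centre [0.6277 0.0973] ang 37.1 L 0.079 closeang 127.1
row [-21.81, 15.07, 0.04] yaw 49.5 dist 26.5
```

Call:
servo_tool(
  moves=[
    {"tx": -4.4, "ty": 3, "tz": 0, "yaw": 10},
    {"tx": -8.8, "ty": 6, "tz": 0, "yaw": 20},
    {"tx": -13.2, "ty": 9, "tz": 0, "yaw": 30},
    {"tx": -17.6, "ty": 12, "tz": 0, "yaw": 40},
    {"tx": -21.9, "ty": 14.8, "tz": 0, "yaw": 50},
    {"tx": -21.9, "ty": 14.8, "tz": 4, "yaw": 50},
    {"tx": -21.9, "ty": 14.8, "tz": 6, "yaw": 50},
    {"tx": -21.9, "ty": 14.8, "tz": 6, "yaw": 50},
  ],
  gripper=3.2,
)

```text
clock: 28.02
tool_pos: [0.6849, -0.0174, 0.0861]
tcp_rot: [[-0.538, 0.843, -0.008], [0.843, 0.538, 0.001], [0.005, -0.006, -1.0]]
contact_force: [-0.3, 0.2, -0.4]
finger_gap: 0.0317
gripper_force: 0.0
```

```bash
python3 -c "
from reds import *
st(); reds('wrist',tag='w12'); plan([(.6875,-.0165,.005,32)])
d=load('top2'); print([(c,onz(d,c,.02).round(3)) for c,s in blobs(d,'blue') if s[4]>200])
d=load('w11')
w=[onz(d,c,.012)[:2] for c,s in blobs(d,'white',200) if 150<c[1]<300 and s[4]<600]
print(np.round(w,4).tolist())"
```

```text
28.02 [ 0.6849 -0.0174  0.0861] yang 32.5 F [-0.3  0.2 -0.4] gap 0.0317 q [-0.14  0.6   0.14  1.11  0.    0.86]
wrist cap [0.6566 0.1204] foot [0.5937 0.0732] centre [0.6272 0.0984] ang 36.9 L 0.0786 closeang 126.9
wrist cap [ 0.7084 -0.0482] foot [0.6666 0.0194] centre [ 0.6889 -0.0166] ang -58.3 L 0.0794 closeang 31.7
row [-0.0, 0.21, 8.33] yaw 0.5 dist 8.3
[([632.6, 211.9], array([ 0.652, -0.859,  0.02 ])), ([276.3, 165.5], array([0.776, 0.018, 0.02 ]))]
[[0.4054, -0.1989], [0.4114, -0.1534], [0.4175, -0.1086], [0.4231, -0.0641], [0.4291, -0.0188], [0.4786, -0.2089], [0.4847, -0.1632], [0.4904, -0.1183], [0.496, -0.0737], [0.5019, -0.0286]]
```

Call:
servo_tool(
  moves=[
    {"tx": -0.1, "ty": 0.3, "tz": 4, "yaw": 0.5},
    {"tx": -0.1, "ty": 0.3, "tz": 7, "yaw": 0.5},
    {"tx": -0.1, "ty": 0.3, "tz": 8, "yaw": 0.5},
    {"tx": -0.1, "ty": 0.3, "tz": 8, "yaw": 0.5},
    {"tx": -0.1, "ty": 0.3, "tz": 8, "yaw": 0.5},
  ],
)

```text
clock: 28.7
tool_pos: [0.6921, -0.0174, 0.0127]
tcp_rot: [[-0.53, 0.848, 0.003], [0.848, 0.53, -0.0], [-0.002, 0.002, -1.0]]
contact_force: [0.1, 0.5, -0.1]
finger_gap: 0.0318
gripper_force: 0.0
```

```bash
python3 -c "
from reds import *
st(); reds('wrist'); plan([(.6885,-.0168,.005,32)])"
```

```text
28.7 [ 0.6921 -0.0174  0.0127] yang 32.0 F [ 0.1  0.5 -0.1] gap 0.0318 q [-0.14  0.66  0.05  0.96  0.    0.87]
wrist cap [0.6661 0.0196] foot [0.6004 0.0663] centre [0.6354 0.0414] ang -35.5 L 0.0806 closeang 54.5
wrist cap [ 0.7086 -0.0489] foot [0.6661 0.0196] centre [ 0.6887 -0.0169] ang -58.1 L 0.0806 closeang 31.9
row [0.24, -0.28, 0.78] yaw 0.0 dist 0.9
```

Call:
servo_tool(
  moves=[
    {"tx": 0.1, "ty": -0.3, "tz": 0.3, "yaw": 0},
    {"tx": 0.2, "ty": -0.3, "tz": 0.7, "yaw": 0},
    {"tx": 0.2, "ty": -0.3, "tz": 0.7, "yaw": 0},
  ],
)

```text
clock: 29.12
tool_pos: [0.6867, -0.0169, 0.0033]
tcp_rot: [[-0.53, 0.848, -0.001], [0.848, 0.53, 0.0], [0.001, -0.001, -1.0]]
contact_force: [-0.6, -0.0, 0.6]
finger_gap: 0.032
gripper_force: 0.0
```

Call:
servo_tool(
  moves=[
    {"tx": 0, "ty": 0, "tz": 0, "yaw": 0},
    {"tx": 0, "ty": 0, "tz": 0, "yaw": 0},
    {"tx": 0, "ty": 0, "tz": 0, "yaw": 0},
    {"tx": 0, "ty": 0, "tz": 0, "yaw": 0},
    {"tx": 0, "ty": 0, "tz": 0, "yaw": 0},
  ],
  gripper=0,
)

```text
clock: 29.75
tool_pos: [0.6873, -0.017, 0.0038]
tcp_rot: [[-0.53, 0.848, 0.0], [0.848, 0.53, 0.0], [-0.0, 0.0, -1.0]]
contact_force: [1.0, -0.1, -0.8]
finger_gap: 0.0145
gripper_force: 25.9
```

Call:
servo_tool(
  moves=[
    {"tx": 0, "ty": 0, "tz": -2, "yaw": 0},
    {"tx": 0, "ty": 0, "tz": -6, "yaw": 0},
    {"tx": 0, "ty": 0, "tz": -10, "yaw": 0},
    {"tx": 0, "ty": 0, "tz": -12, "yaw": 0},
    {"tx": 0, "ty": 0, "tz": -12, "yaw": 0},
    {"tx": 0, "ty": 0, "tz": -12, "yaw": 0},
  ],
)

```text
clock: 30.5
tool_pos: [0.6865, -0.0169, 0.1225]
tcp_rot: [[-0.53, 0.848, -0.002], [0.848, 0.53, 0.0], [0.001, -0.001, -1.0]]
contact_force: [-0.7, -0.0, -0.7]
finger_gap: 0.0149
gripper_force: 25.9
```

```bash
python3 -c "
from h import *
st(); plan([(.4571,-.0914,.06,82.5)])"
```

```text
30.5 [ 0.6865 -0.0169  0.1225] yang 32.0 F [-0.7 -0.  -0.7] gap 0.0149 q [-0.14  0.58  0.19  1.18  0.    0.87]
row [5.84, -23.39, 6.29] yaw -50.5 dist 24.9
```

Call:
servo_tool(
  moves=[
    {"tx": 1.5, "ty": -5, "tz": 0, "yaw": -10},
    {"tx": 3, "ty": -10, "tz": 0, "yaw": -20},
    {"tx": 4.5, "ty": -15, "tz": 0, "yaw": -30},
    {"tx": 5.8, "ty": -20, "tz": 0, "yaw": -40},
    {"tx": 5.8, "ty": -23.4, "tz": 0, "yaw": -50},
    {"tx": 5.8, "ty": -23.4, "tz": 4, "yaw": -50.5},
    {"tx": 5.8, "ty": -23.4, "tz": 6, "yaw": -50.5},
    {"tx": 5.8, "ty": -23.4, "tz": 6, "yaw": -50.5},
  ],
)

```text
clock: 31.5
tool_pos: [0.4554, -0.0911, 0.0613]
tcp_rot: [[-0.991, 0.13, -0.006], [0.13, 0.991, 0.002], [0.006, 0.002, -1.0]]
contact_force: [0.1, -1.0, 0.2]
finger_gap: 0.0149
gripper_force: 26.0
```

```bash
python3 -c "
from reds import *
st(); reds('wrist',z=.068,tag='w13'); plan([(.4569,-.0914,.0105,82.5)])"
```

```text
31.5 [ 0.4554 -0.0911  0.0613] yang 82.5 F [ 0.1 -1.   0.2] gap 0.0149 q [-0.37  0.23 -0.51  0.84  0.   -0.24]
wrist cap [ 0.4138 -0.0851] foot [ 0.4549 -0.1567] centre [ 0.433  -0.1186] ang 119.9 L 0.0825 closeang 29.9
wrist cap [ 0.4932 -0.0954] foot [ 0.4138 -0.0851] centre [ 0.4561 -0.0906] ang -7.4 L 0.08 closeang 82.6
wrist cap [ 0.4932 -0.0954] foot [ 0.4549 -0.1567] centre [ 0.4753 -0.1241] ang 58.0 L 0.0722 closeang 148.0
row [-0.05, -0.0, 5.2] yaw 0.0 dist 5.2
```

Call:
servo_tool(
  moves=[
    {"tx": 0, "ty": 0, "tz": 2, "yaw": 0},
    {"tx": 0, "ty": 0, "tz": 4, "yaw": 0},
    {"tx": 0, "ty": 0, "tz": 4.8, "yaw": 0},
    {"tx": 0, "ty": 0, "tz": 5, "yaw": 0},
    {"tx": 0, "ty": 0, "tz": 5, "yaw": 0},
  ],
)

```text
clock: 32.17
tool_pos: [0.4586, -0.0921, 0.0143]
tcp_rot: [[-0.992, 0.13, 0.001], [0.13, 0.992, -0.0], [-0.001, -0.0, -1.0]]
contact_force: [-0.5, -0.7, -1.1]
finger_gap: 0.0146
gripper_force: 26.0
```

```bash
python3 -c "
from reds import *
st(); plan([(.4569,-.0914,.0105,82.5)])"
```

```text
32.17 [ 0.4586 -0.0921  0.0143] yang 82.5 F [-0.5 -0.7 -1.1] gap 0.0146 q [-0.37  0.3  -0.56  0.71  0.   -0.24]
row [0.18, 0.05, 0.38] yaw 0.0 dist 0.4
```

Call:
servo_tool(
  moves=[
    {"tx": 0.2, "ty": 0.05, "tz": 0.2, "yaw": 0},
    {"tx": 0.2, "ty": 0.05, "tz": 0.35, "yaw": 0},
    {"tx": 0.2, "ty": 0.05, "tz": 0.35, "yaw": 0},
  ],
)

```text
clock: 32.55
tool_pos: [0.4561, -0.0912, 0.0103]
tcp_rot: [[-0.992, 0.13, 0.0], [0.13, 0.992, 0.0], [-0.0, 0.0, -1.0]]
contact_force: [0.4, -0.2, -0.8]
finger_gap: 0.0144
gripper_force: 26.0
```

Call:
servo_tool(
  moves=[
    {"tx": 0, "ty": 0, "tz": 0, "yaw": 0},
    {"tx": 0, "ty": 0, "tz": 0, "yaw": 0},
    {"tx": 0, "ty": 0, "tz": 0, "yaw": 0},
    {"tx": 0, "ty": 0, "tz": -2, "yaw": 0},
    {"tx": 0, "ty": 0, "tz": -6, "yaw": 0},
    {"tx": 0, "ty": 0, "tz": -11, "yaw": 0},
    {"tx": 0, "ty": 0, "tz": -14, "yaw": 0},
    {"tx": 0, "ty": 0, "tz": -14, "yaw": 0},
  ],
  gripper=3,
)

```text
clock: 33.55
tool_pos: [0.458, -0.0919, 0.1528]
tcp_rot: [[-0.991, 0.13, 0.005], [0.13, 0.992, -0.002], [-0.005, -0.001, -1.0]]
contact_force: [-0.5, -0.0, -0.0]
finger_gap: 0.03
gripper_force: 0.0
```

```bash
python3 -c "
from reds import *
st(); reds('wrist',z=.015,tag='w14'); reds('top',tag='top3'); plan([(.6272,.0978,.15,127)])"
```

```text
33.55 [ 0.458  -0.0919  0.1528] yang 82.5 F [-0.5 -0.  -0. ] gap 0.03 q [-0.37  0.14 -0.37  1.05  0.   -0.24]
wrist cap [ 0.4817 -0.1853] foot [ 0.4036 -0.1757] centre [ 0.4452 -0.1808] ang -7.1 L 0.0787 closeang 82.9
wrist cap [ 0.4866 -0.1407] foot [ 0.4082 -0.1298] centre [ 0.4499 -0.1356] ang -7.9 L 0.0792 closeang 82.1
wrist cap [ 0.4929 -0.095 ] foot [ 0.4146 -0.085 ] centre [ 0.4563 -0.0903] ang -7.2 L 0.079 closeang 82.8
wrist cap [0.5889 0.0703] foot [0.6552 0.1199] centre [0.6199 0.0935] ang -143.2 L 0.0829 closeang 126.8
top cap [0.6569 0.1195] foot [0.5941 0.0724] centre [0.6276 0.0975] ang 36.9 L 0.0785 closeang 126.9
top cap [ 0.4817 -0.1876] foot [ 0.4033 -0.1773] centre [ 0.445  -0.1828] ang -7.5 L 0.0791 closeang 82.5
row [-14.52, 20.96, -0.0] yaw -44.5 dist 25.5
```

Call:
servo_tool(
  moves=[
    {"tx": -2.9, "ty": 4.2, "tz": 0, "yaw": -9},
    {"tx": -5.8, "ty": 8.4, "tz": 0, "yaw": -18},
    {"tx": -8.7, "ty": 12.6, "tz": 0, "yaw": -27},
    {"tx": -11.6, "ty": 16.8, "tz": 0, "yaw": -36},
    {"tx": -14.5, "ty": 21, "tz": 0, "yaw": -44.5},
    {"tx": -14.5, "ty": 21, "tz": 4, "yaw": -44.5},
    {"tx": -14.5, "ty": 21, "tz": 6, "yaw": -44.5},
    {"tx": -14.5, "ty": 21, "tz": 6, "yaw": -44.5},
  ],
  gripper=3.2,
)

```text
clock: 34.65
tool_pos: [0.6243, 0.0982, 0.0861]
tcp_rot: [[-0.798, -0.602, -0.008], [-0.602, 0.798, -0.0], [0.006, 0.005, -1.0]]
contact_force: [0.9, -0.7, 1.0]
finger_gap: 0.0326
gripper_force: 0.0
```

```bash
python3 -c "
from reds import *
st(); reds('wrist',tag='w15'); plan([(.6275,.0980,.0045,127)])
d=load('w2'); print(onz(d,(348,297),.022),onz(d,(344,196),.022))"
```

```text
34.65 [0.6243 0.0982 0.0861] yang 127.0 F [ 0.9 -0.7  1. ] gap 0.0326 q [ 0.03  0.5  -0.03  1.04  0.   -0.62]
wrist cap [0.6582 0.1211] foot [0.5944 0.0733] centre [0.6284 0.0988] ang 36.8 L 0.0796 closeang 126.8
row [-0.17, -0.15, 8.35] yaw 0.0 dist 8.4
[0.58563883 0.14139359 0.022     ] [0.4196448  0.13233546 0.022     ]
```

View pics/w15.png

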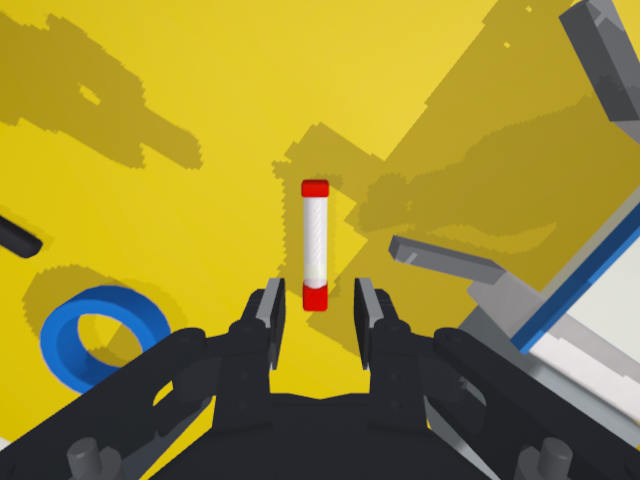

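The tube lies between the open fingers at (315,245). The rail tip at (395,247) is about 50 mm to the side, so there is clearance.

Call:
servo_tool(
  moves=[
    {"tx": 0, "ty": -0.1, "tz": 4, "yaw": 0},
    {"tx": 0, "ty": -0.1, "tz": 7, "yaw": 0},
    {"tx": 0, "ty": -0.1, "tz": 7.8, "yaw": 0},
    {"tx": 0, "ty": -0.1, "tz": 7.8, "yaw": 0},
    {"tx": 0, "ty": -0.1, "tz": 7.8, "yaw": 0},
  ],
)

```text
clock: 35.33
tool_pos: [0.6293, 0.0974, 0.0141]
tcp_rot: [[-0.798, -0.602, 0.003], [-0.602, 0.798, 0.0], [-0.003, -0.002, -1.0]]
contact_force: [0.2, -0.5, -0.0]
finger_gap: 0.0321
gripper_force: 0.0
```

```bash
python3 -c "
from reds import *
st(); plan([(.628,.0985,.0045,127)])"
```

```text
35.33 [0.6293 0.0974 0.0141] yang 127.0 F [ 0.2 -0.5 -0. ] gap 0.0321 q [ 0.03  0.57 -0.12  0.88  0.   -0.62]
row [0.03, 0.17, 0.96] yaw 0.0 dist 1.0
```

Call:
servo_tool(
  moves=[
    {"tx": 0, "ty": 0.1, "tz": 0.5, "yaw": 0},
    {"tx": 0, "ty": 0.15, "tz": 0.9, "yaw": 0},
    {"tx": 0, "ty": 0.15, "tz": 0.9, "yaw": 0},
  ],
)

```text
clock: 35.7
tool_pos: [0.6265, 0.0986, 0.0029]
tcp_rot: [[-0.798, -0.602, -0.001], [-0.602, 0.798, 0.0], [0.001, 0.001, -1.0]]
contact_force: [0.1, -0.0, -0.1]
finger_gap: 0.0321
gripper_force: 0.0
```

Call:
servo_tool(
  moves=[
    {"tx": 0, "ty": 0, "tz": 0, "yaw": 0},
    {"tx": 0, "ty": 0, "tz": 0, "yaw": 0},
    {"tx": 0, "ty": 0, "tz": 0, "yaw": 0},
    {"tx": 0, "ty": 0, "tz": 0, "yaw": 0},
    {"tx": 0, "ty": 0, "tz": 0, "yaw": 0},
  ],
  gripper=0,
)

```text
clock: 36.33
tool_pos: [0.627, 0.0986, 0.0034]
tcp_rot: [[-0.798, -0.602, 0.0], [-0.602, 0.798, 0.0], [-0.0, -0.0, -1.0]]
contact_force: [-1.2, -0.5, 1.2]
finger_gap: 0.0147
gripper_force: 25.8
```

Call:
servo_tool(
  moves=[
    {"tx": 0, "ty": 0, "tz": -2, "yaw": 0},
    {"tx": 0, "ty": 0, "tz": -6, "yaw": 0},
    {"tx": 0, "ty": 0, "tz": -10, "yaw": 0},
    {"tx": 0, "ty": 0, "tz": -12, "yaw": 0},
    {"tx": 0, "ty": 0, "tz": -12, "yaw": 0},
    {"tx": 0, "ty": 0, "tz": -12, "yaw": 0},
  ],
)

```text
clock: 37.08
tool_pos: [0.6262, 0.0985, 0.1221]
tcp_rot: [[-0.798, -0.602, -0.002], [-0.602, 0.798, 0.0], [0.001, 0.001, -1.0]]
contact_force: [0.4, -0.4, -0.5]
finger_gap: 0.0146
gripper_force: 25.8
```

```bash
python3 -c "
from h import *
st(); plan([(.4630,-.0468,.06,82.5)])"
```

```text
37.08 [0.6262 0.0985 0.1221] yang 127.0 F [ 0.4 -0.4 -0.5] gap 0.0146 q [ 0.03  0.48  0.02  1.11  0.   -0.62]
row [21.77, -1.78, 6.23] yaw 44.5 dist 22.7
```

Call:
servo_tool(
  moves=[
    {"tx": 4.4, "ty": -0.4, "tz": 0, "yaw": 9},
    {"tx": 8.8, "ty": -0.8, "tz": 0, "yaw": 18},
    {"tx": 13.2, "ty": -1.2, "tz": 0, "yaw": 27},
    {"tx": 17.6, "ty": -1.6, "tz": 0, "yaw": 36},
    {"tx": 21.8, "ty": -1.8, "tz": 0, "yaw": 44.5},
    {"tx": 21.8, "ty": -1.8, "tz": 4, "yaw": 44.5},
    {"tx": 21.8, "ty": -1.8, "tz": 6, "yaw": 44.5},
    {"tx": 21.8, "ty": -1.8, "tz": 6, "yaw": 44.5},
  ],
)

```text
clock: 38.08
tool_pos: [0.461, -0.0465, 0.0607]
tcp_rot: [[-0.991, 0.13, -0.006], [0.13, 0.991, 0.002], [0.006, 0.001, -1.0]]
contact_force: [-0.1, 0.5, -0.6]
finger_gap: 0.0145
gripper_force: 25.8
```

Call:
servo_tool(
  moves=[
    {"tx": 0, "ty": 0, "tz": 2, "yaw": 0},
    {"tx": 0, "ty": 0, "tz": 4, "yaw": 0},
    {"tx": 0, "ty": 0, "tz": 4.5, "yaw": 0},
    {"tx": 0, "ty": 0, "tz": 4.5, "yaw": 0},
  ],
)

```text
clock: 38.58
tool_pos: [0.4638, -0.047, 0.0185]
tcp_rot: [[-0.992, 0.13, -0.0], [0.13, 0.992, 0.0], [0.0, 0.0, -1.0]]
contact_force: [-0.2, -0.1, 0.3]
finger_gap: 0.0145
gripper_force: 25.8
```

```bash
python3 -c "
from reds import *
st(); reds('wrist',z=.022); plan([(.4627,-.0466,.0095,82.5)])"
```

```text
38.58 [ 0.4638 -0.047   0.0185] yang 82.5 F [-0.2 -0.1  0.3] gap 0.0145 q [-0.27  0.29 -0.56  0.72  0.   -0.14]
wrist cap [ 0.4135 -0.0833] foot [ 0.4034 -0.1649] centre [ 0.4088 -0.1215] ang 83.0 L 0.0822 closeang 173.0
wrist cap [ 0.4079 -0.1259] foot [ 0.4811 -0.137 ] centre [ 0.4421 -0.1311] ang 171.4 L 0.0741 closeang 81.4
wrist cap [ 0.4811 -0.137 ] foot [ 0.4034 -0.1649] centre [ 0.4448 -0.15  ] ang 19.7 L 0.0825 closeang 109.7
wrist cap [ 0.4079 -0.1259] foot [ 0.4753 -0.082 ] centre [ 0.4394 -0.1054] ang -146.9 L 0.0805 closeang 123.1
wrist cap [ 0.4783 -0.1789] foot [ 0.4034 -0.1649] centre [ 0.4433 -0.1724] ang -10.6 L 0.0762 closeang 79.4
wrist cap [ 0.5049 -0.0519] foot [ 0.423  -0.0408] centre [ 0.4666 -0.0467] ang -7.7 L 0.0827 closeang 82.3
row [0.16, 0.03, 0.94] yaw 0.0 dist 0.9
```

Call:
servo_tool(
  moves=[
    {"tx": 0.2, "ty": 0, "tz": 0.4, "yaw": 0},
    {"tx": 0.2, "ty": 0, "tz": 0.8, "yaw": 0},
    {"tx": 0.2, "ty": 0, "tz": 0.8, "yaw": 0},
  ],
)

```text
clock: 39.0
tool_pos: [0.4615, -0.0468, 0.0101]
tcp_rot: [[-0.991, 0.13, -0.0], [0.13, 0.991, 0.0], [0.0, 0.0, -1.0]]
contact_force: [0.4, 0.1, -0.7]
finger_gap: 0.0147
gripper_force: 25.8
```

Call:
servo_tool(
  moves=[
    {"tx": 0, "ty": 0, "tz": 0, "yaw": 0},
    {"tx": 0, "ty": 0, "tz": 0, "yaw": 0},
    {"tx": 0, "ty": 0, "tz": 0, "yaw": 0},
    {"tx": 0, "ty": 0, "tz": -2, "yaw": 0},
    {"tx": 0, "ty": 0, "tz": -6, "yaw": 0},
    {"tx": 0, "ty": 0, "tz": -11, "yaw": 0},
    {"tx": 0, "ty": 0, "tz": -17, "yaw": 0},
    {"tx": 0, "ty": 0, "tz": -22, "yaw": 0},
  ],
  gripper=3,
)

```text
clock: 40.0
tool_pos: [0.4619, -0.0469, 0.2327]
tcp_rot: [[-0.992, 0.13, 0.002], [0.13, 0.992, -0.0], [-0.002, -0.0, -1.0]]
contact_force: [1.3, -0.3, -1.8]
finger_gap: 0.0297
gripper_force: 0.0
```

```bash
python3 -c "
from reds import *
st(); reds('wrist',z=.015,tag='w16'); d=load('w16')
w=[onz(d,c,.012)[:2] for c,s in blobs(d,'white',100) if 120<c[1]<300]
print(np.round(w,4).tolist()); plan([(.40,.04,.28,90)])"
```

```text
40.0 [ 0.4619 -0.0469  0.2327] yang 82.5 F [ 1.3 -0.3 -1.8] gap 0.0297 q [-0.27  0.1  -0.22  1.25  0.   -0.14]
wrist cap [ 0.4827 -0.1874] foot [ 0.4039 -0.1774] centre [ 0.4459 -0.1827] ang -7.2 L 0.0794 closeang 82.8
wrist cap [ 0.4878 -0.142 ] foot [ 0.4089 -0.1312] centre [ 0.4509 -0.1369] ang -7.8 L 0.0796 closeang 82.2
wrist cap [ 0.494  -0.0961] foot [ 0.4148 -0.0862] centre [ 0.457  -0.0915] ang -7.1 L 0.0799 closeang 82.9
wrist cap [ 0.4996 -0.0511] foot [ 0.4207 -0.0407] centre [ 0.4627 -0.0462] ang -7.5 L 0.0796 closeang 82.5
[[0.516, 0.2806], [0.4061, -0.2013], [0.4121, -0.1552], [0.4182, -0.11], [0.4241, -0.0646], [0.43, -0.0184], [0.4456, -0.1364], [0.4517, -0.0906], [0.4571, -0.0451], [0.4408, -0.1826], [0.4362, -0.3018], [0.4522, -0.4036], [0.48, -0.2113], [0.5044, -0.0283], [0.4865, -0.1655], [0.4926, -0.12], [0.4988, -0.0747]]
row [7.5, 7.84, -4.19] yaw -7.5 dist 11.6
```

View pics/w16.png

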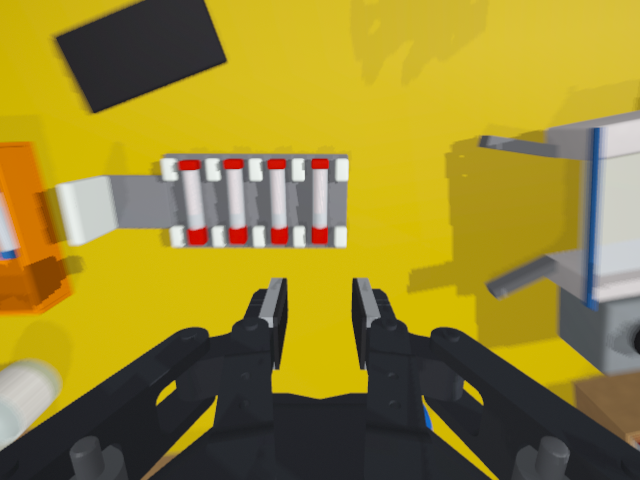

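All four reds lie in their own grooves, with caps at about (197,237), (237,236), (278,236) and (319,235). They are centred to about 1 mm. Now I'll measure the reader from two positions.

Call:
servo_tool(
  moves=[
    {"tx": 3, "ty": 6, "tz": -3, "yaw": -4},
    {"tx": 5, "ty": 12, "tz": -5, "yaw": -7.5},
    {"tx": 5, "ty": 18, "tz": -6, "yaw": -7.5},
    {"tx": 5, "ty": 20, "tz": -6, "yaw": -7.5},
    {"tx": 5, "ty": 20, "tz": -6, "yaw": -7.5},
    {"tx": 5, "ty": 20, "tz": -6, "yaw": -7.5},
    {"tx": 5, "ty": 20, "tz": -6, "yaw": -7.5},
  ],
)

```text
clock: 40.92
tool_pos: [0.4381, 0.1569, 0.29]
tcp_rot: [[-1.0, 0.001, -0.001], [0.001, 1.0, -0.0], [0.001, -0.0, -1.0]]
contact_force: [-0.9, 0.2, -0.3]
finger_gap: 0.03
gripper_force: 0.0
```

```bash
python3 -c "
from h import *
st(); snap('wrist','r1')"
```

```text
40.92 [0.4381 0.1569 0.29  ] yang 89.9 F [-0.9  0.2 -0.3] gap 0.03 q [ 0.17  0.09 -0.09  1.39 -0.    0.17]
```

Call:
servo_tool(
  moves=[
    {"tx": 0, "ty": 6, "tz": 0, "yaw": 0},
    {"tx": 0, "ty": 10, "tz": 0, "yaw": 0},
    {"tx": 0, "ty": 10, "tz": 0, "yaw": 0},
    {"tx": 0, "ty": 10, "tz": 0, "yaw": 0},
    {"tx": 0, "ty": 10, "tz": 0, "yaw": 0},
    {"tx": 0, "ty": 10, "tz": 0, "yaw": 0},
  ],
)

```text
clock: 41.72
tool_pos: [0.4383, 0.257, 0.2905]
tcp_rot: [[-1.0, 0.001, 0.0], [0.001, 1.0, 0.0], [-0.0, 0.0, -1.0]]
contact_force: [-0.3, -0.2, -0.1]
finger_gap: 0.03
gripper_force: 0.0
```

```bash
python3 -c "
from h import *
st(); snap('wrist','r2')
a=cv2.imread('pics/r1.png')[60:360,200:640]; b=cv2.imread('pics/r2.png')[60:360,100:540]
cv2.imwrite('pics/rr.png',np.vstack([a,b]))"
```

```text
41.73 [0.4383 0.257  0.2905] yang 89.9 F [-0.3 -0.2 -0.1] gap 0.03 q [ 0.37  0.17  0.01  1.4  -0.    0.37]
```

View pics/rr.png

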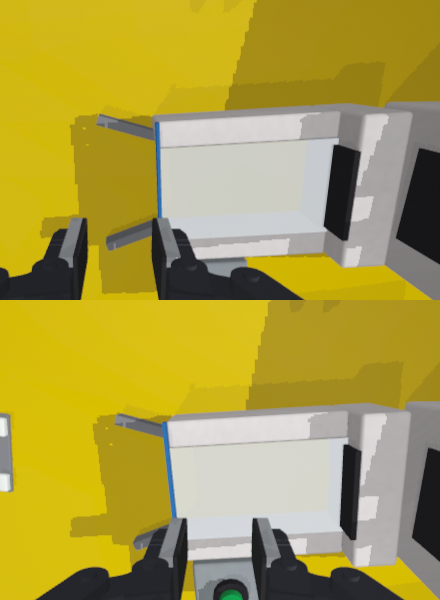

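In the crop, r1 is above and r2 below. The blue strip marks the mouth edge, from (157,122) down. The rail tips are at (98,120) and (108,243), and the window is visible, with fingers hiding part of it. I'll triangulate the ends of the blue strip from the frames where all of it shows.

```bash
python3 -c "
from h import *
def strip(n):
    d=load(n);m=mask(d,'blue');k,l,s,c=cv2.connectedComponentsWithStats(m)
    best=[i for i in range(1,k) if max(s[i][2],s[i][3])>25 and min(s[i][2],s[i][3])<14]
    out=[]
    for i in best:
        y,x=np.where(l==i); p=np.c_[x,y].astype(np.float32)
        vx,vy,x0,y0=cv2.fitLine(p,cv2.DIST_L2,0,.01,.01).ravel(); t=(p-[x0,y0])@[vx,vy]
        e=[np.array([x0,y0])+q*np.array([vx,vy]) for q in (t.min(),t.max())]; e.sort(key=lambda q:onz(d,q,.06)[0])
        out.append((np.round(e,1).tolist(),s[i].tolist()))
    return d,out
ob=[]
for n in ('w2','w3','w16','r1','r2','top3'):
    d,o=strip(n); print(n,[(a,s,[onz(d,q,.066).round(4)[:2].tolist() for q in a]) for a,s in o])
"

```

```text
w2 [([[395.8999938964844, 200.0], [396.1000061035156, 315.0]], [395, 200, 4, 116, 347], [[0.4172, 0.1995], [0.5929, 0.2104]])]
w3 []
w16 []
r1 [([[356.79998779296875, 183.0], [359.3999938964844, 277.0]], [355, 183, 6, 95, 318], [[0.4174, 0.1983], [0.5289, 0.205]])]
r2 []
top3 []
```

```bash
python3 -c "
from h import *
for n in ('w1','w16','r2','w14'):
    d=load(n);m=mask(d,'blue');k,l,s,c=cv2.connectedComponentsWithStats(m)
    for i in range(1,k):
        if s[i][3]>50 and s[i][0]>150:
            y,x=np.where(l==i);P=np.array([onz(d,(a,b),.066)[:2] for a,b in zip(x,y)]);t=P-P.mean(0);vx,vy,x0,y0=cv2.fitLine(P.astype(np.float32),cv2.DIST_L2,0,.0001,.01).ravel()
            print(n,s[i],P[P[:,0].argmin()].round(4),P[P[:,0].argmax()].round(4),'ang',np.degrees(np.arctan2(vy,vx)).round(2))
d=load('r1')
g=cv2.cvtColor(d['frame'],cv2.COLOR_RGB2GRAY)
# edges of roof sides and of the window, subpixel, per column
for lo,hi,nm in((160,195,'roof edge'),(195,225,'window edge')):
    pts=[]
    for u in range(380,480,4):
        col=cv2.GaussianBlur(g,(5,5),0)[lo:hi,u].astype(float);q=np.abs(np.diff(col));pts.append(onz(d,(u,lo+q.argmax()+.5),.066)[:2])
    P=np.array(pts);vx,vy,x0,y0=cv2.fitLine(P.astype(np.float32),cv2.DIST_HUBER,0,.0001,.01).ravel()
    print(nm,P[0].round(4),P[-1].round(4),np.degrees(np.arctan2(vy,vx)).round(2))
b=[c for c,s in blobs(load('r2'),'green',30)]; e=[(c,s) for c,s in blobs(load('w15'),'green',30)]
t=load('top3'); s=load('sc1')
gt=[c for c,q in blobs(t,'green') if c[0]<200][0]; gs=[c for c,q in blobs(s,'green',100) if c[0]>450][0]
print(b,tri([(t,gt),(s,gs)]), tri([(t,gt),(load('r2'),b[0])]) if b else '')
"

```

```text
w1 [397 199   4 117 359] [0.4175 0.1983] [0.5949 0.2127] ang 3.22
w16 [ 584  128   15  182 1009] [0.4167 0.2026] [0.5991 0.2227] ang 3.89
r2 [262 182  14  96 374] [0.4169 0.1972] [0.5296 0.2025] ang 3.36
roof edge [0.4147 0.2235] [0.4082 0.327 ] -86.57
window edge [0.4413 0.2249] [0.4357 0.3307] -86.75
[[330.7, 361.0]] (array([0.62933675, 0.27111968, 0.09165269]), np.float64(0.00033195922453723624)) (array([0.62993454, 0.27144364, 0.08878863]), np.float64(9.285133800138412e-05))
```

The reader's x axis is at 93.4°, the mouth centre is about (0.505,0.204), and the button top is (0.630,0.271,~0.089). The plan is to grip the handle from above and slide the tray.

```bash
python3 -c "
from h import *
plan([(.4328,-.2782,.15,82.5)])"
```

```text
row [0.5, -53.54, 14.04] yaw 7.4 dist 55.4
```

Call:
servo_tool(
  moves=[
    {"tx": 0, "ty": -6, "tz": 0, "yaw": 0},
    {"tx": 0, "ty": -12, "tz": 0, "yaw": 0},
    {"tx": 0, "ty": -18, "tz": 0, "yaw": 2},
    {"tx": 0, "ty": -24, "tz": 0, "yaw": 4},
    {"tx": 0, "ty": -30, "tz": 0, "yaw": 6},
    {"tx": 0, "ty": -36, "tz": 0, "yaw": 7.5},
    {"tx": 0.3, "ty": -42, "tz": 0, "yaw": 7.5},
    {"tx": 0.5, "ty": -48, "tz": 0, "yaw": 7.5},
  ],
  gripper=4.5,
  squeeze=45,
)

```text
clock: 42.78
tool_pos: [0.4327, -0.2243, 0.2906]
tcp_rot: [[-0.991, 0.131, 0.001], [0.131, 0.991, -0.0], [-0.001, -0.0, -1.0]]
contact_force: [0.6, 0.1, -0.0]
finger_gap: 0.0451
gripper_force: 0.0
```

Call:
servo_tool(
  moves=[
    {"tx": 0, "ty": -4, "tz": 2, "yaw": 0},
    {"tx": 0, "ty": -5.5, "tz": 7, "yaw": 0},
    {"tx": 0, "ty": -5.5, "tz": 12, "yaw": 0},
    {"tx": 0, "ty": -5.5, "tz": 14, "yaw": 0},
    {"tx": 0, "ty": -5.5, "tz": 14, "yaw": 0},
    {"tx": 0, "ty": -5.5, "tz": 14, "yaw": 0},
  ],
)

```text
clock: 43.52
tool_pos: [0.4267, -0.2772, 0.1515]
tcp_rot: [[-0.991, 0.13, 0.001], [0.13, 0.991, -0.001], [-0.001, -0.001, -1.0]]
contact_force: [0.2, 1.1, 1.3]
finger_gap: 0.0451
gripper_force: 0.0
```

```bash
python3 -c "
from reds import *
st(); d=snap('wrist','w17'); plan([(.4328,-.2782,.045,82.5)])"
```

```text
43.52 [ 0.4267 -0.2772  0.1515] yang 82.5 F [0.2 1.1 1.3] gap 0.0451 q [-0.73  0.22 -0.27  1.07  0.   -0.6 ]
row [-0.57, 0.0, 10.68] yaw 0.0 dist 10.7
```

View pics/w17.png

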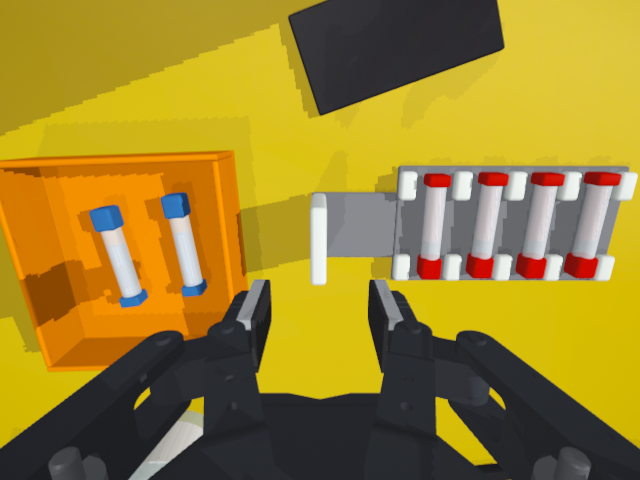

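The handle is centred between the fingers at (318,240), both spent tubes are in the bin, and the four reds sit in the tray. Descending to grip.

Call:
servo_tool(
  moves=[
    {"tx": -0.3, "ty": 0, "tz": 4, "yaw": 0},
    {"tx": -0.5, "ty": 0, "tz": 8, "yaw": 0},
    {"tx": -0.5, "ty": 0, "tz": 10, "yaw": 0},
    {"tx": -0.5, "ty": 0, "tz": 10.5, "yaw": 0},
    {"tx": -0.5, "ty": 0, "tz": 10.5, "yaw": 0},
  ],
)

```text
clock: 44.2
tool_pos: [0.4319, -0.2778, 0.0464]
tcp_rot: [[-0.992, 0.13, 0.001], [0.13, 0.992, -0.001], [-0.002, -0.001, -1.0]]
contact_force: [0.9, 0.4, 0.3]
finger_gap: 0.0453
gripper_force: 0.0
```

Call:
servo_tool(
  moves=[
    {"tx": 0, "ty": 0, "tz": 0, "yaw": 0},
    {"tx": 0, "ty": 0, "tz": 0, "yaw": 0},
    {"tx": 0, "ty": 0, "tz": 0, "yaw": 0},
    {"tx": 0, "ty": 0, "tz": 0, "yaw": 0},
    {"tx": 0, "ty": 0, "tz": 0, "yaw": 0},
    {"tx": 0, "ty": 0, "tz": 0, "yaw": 0},
  ],
  gripper=0,
)

```text
clock: 44.95
tool_pos: [0.432, -0.2781, 0.0466]
tcp_rot: [[-0.991, 0.13, 0.002], [0.13, 0.991, -0.002], [-0.002, -0.002, -1.0]]
contact_force: [-0.5, -0.2, 6.2]
finger_gap: 0.0106
gripper_force: 45.0
```

```bash
python3 -c "
from h import *
st(); z=r.observe()['tool_pos'][2]; plan([(.5254,-.1394,z,93.4)])"
```

```text
44.95 [ 0.432  -0.2781  0.0466] yang 82.5 F [-0.5 -0.2  6.2] gap 0.0106 q [-0.73  0.33 -0.42  0.82 -0.   -0.6 ]
row [-7.45, 14.97, -0.01] yaw -10.9 dist 16.7
```

Call:
servo_tool(
  moves=[
    {"tx": -0.2, "ty": 0.4, "tz": 0, "yaw": -0.3},
    {"tx": -0.6, "ty": 1.2, "tz": 0, "yaw": -1},
    {"tx": -1.2, "ty": 2.4, "tz": 0, "yaw": -2},
    {"tx": -1.8, "ty": 3.6, "tz": 0, "yaw": -3},
    {"tx": -2.4, "ty": 4.8, "tz": 0, "yaw": -4},
    {"tx": -3, "ty": 6, "tz": 0, "yaw": -5},
    {"tx": -3.4, "ty": 6.8, "tz": 0, "yaw": -6},
    {"tx": -3.6, "ty": 7.2, "tz": 0, "yaw": -6},
  ],
)

```text
clock: 45.95
tool_pos: [0.4771, -0.2121, 0.0466]
tcp_rot: [[-1.0, 0.025, 0.001], [0.025, 1.0, -0.004], [-0.001, -0.004, -1.0]]
contact_force: [-3.3, -6.3, 6.2]
finger_gap: 0.0107
gripper_force: 45.2
```

```bash
python3 -c "
from h import *
st(); plan([(.5254,-.1394,.0466,93.4)])"
```

```text
45.95 [ 0.4771 -0.2121  0.0466] yang 88.5 F [-3.3 -6.3  6.2] gap 0.0107 q [-0.57  0.34 -0.4   0.83 -0.   -0.55]
row [-4.64, 7.39, -0.02] yaw -4.9 dist 8.7
```

Call:
servo_tool(
  moves=[
    {"tx": -0.3, "ty": 0.5, "tz": 0, "yaw": -0.3},
    {"tx": -0.9, "ty": 1.4, "tz": 0, "yaw": -1},
    {"tx": -1.7, "ty": 2.7, "tz": 0, "yaw": -2},
    {"tx": -2.5, "ty": 4, "tz": 0, "yaw": -3},
    {"tx": -3.3, "ty": 5.3, "tz": 0, "yaw": -4},
    {"tx": -4.1, "ty": 6.5, "tz": 0, "yaw": -4.8},
    {"tx": -4.5, "ty": 7.2, "tz": 0, "yaw": -4.8},
    {"tx": -4.6, "ty": 7.4, "tz": 0, "yaw": -4.8},
  ],
)

```text
clock: 46.95
tool_pos: [0.5249, -0.139, 0.0466]
tcp_rot: [[-0.998, -0.058, 0.001], [-0.058, 0.998, -0.004], [-0.001, -0.004, -1.0]]
contact_force: [-2.8, -5.6, 6.9]
finger_gap: 0.0109
gripper_force: 45.3
```

```bash
python3 -c "
from reds import *
st(); d=snap('wrist','w18'); snap('top','top4')
print([onz(d,c,.012)[:2].round(4).tolist() for c,s in blobs(d,'white',100) if c[1]<320 and s[4]<1200]); plan([(.5254,-.1394,.0466,93.4)])"
```

```text
46.95 [ 0.5249 -0.139   0.0466] yang 93.4 F [-2.8 -5.6  6.9] gap 0.0109 q [-0.41  0.38 -0.34  0.85 -0.   -0.46]
[[0.4834, -0.0658]]
row [-0.04, -0.06, 0.0] yaw -0.0 dist 0.1
```

View pics/w18.png

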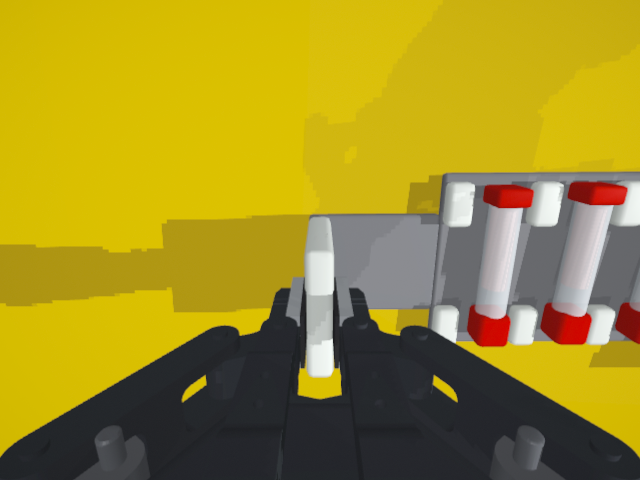

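The pads are square on the handle at (320,290), and the tubes are still seated. I'll check the tray's position in the reader frame from the top camera.

```bash
cat > chk.py <<'E'
from h import *
import sys
a=np.radians(93.4);X=np.array([np.cos(a),np.sin(a)]);Y=np.array([-X[1],X[0]]);O=np.array([.4982,.3188])
def rd(p): return np.round(1000*np.array([(p[:2]-O)@X,(p[:2]-O)@Y]),1)
if __name__=="__main__":
    s=r.observe();print("handle",rd(s["tool_pos"]))
    for n in ("top","scene"):
        d=snap(n)
        P=sorted([rd(onz(d,c,.016)).tolist() for c,q in blobs(d,"red",8) if .38<onz(d,c,.015)[0]<.6 and -.3<onz(d,c,.015)[1]<.3]);print(n,P)
E
python3 chk.py; python3 -c "
from chk import *
# reader edge check in top view: roof side edges along columns
d=snap('top','top5');g=cv2.GaussianBlur(cv2.cvtColor(d['frame'],cv2.COLOR_RGB2GRAY),(3,3),0).astype(int)
for xr in (-100,-80,-60):
    L=[]
    for yr in np.arange(-105,106,1.):
        p=O+X*xr/1000+Y*yr/1000;u,v=proj(d,[*p,.066]);L.append(g[int(round(v)),int(round(u))])
    L=np.array(L);q=np.abs(np.diff(L));print(xr,[(int(i-104.5),int(q[i])) for i in range(len(q)) if q[i]>18])
"
```

```text
handle [-4.584e+02  4.000e-01]
top [[-359.3, -36.3], [-315.4, -34.5], [-270.2, 44.8], [-269.0, -34.7], [-224.5, -33.9], [-224.3, 44.8]]
scene [[-360.8, 50.3], [-358.7, -34.9], [-314.8, 51.9], [-313.8, -33.8], [-269.9, 52.0], [-268.2, -33.5], [-223.8, 51.9], [-223.5, -32.8]]
-100 [(-85, 27), (-82, 24)]
-80 [(-84, 22), (-81, 19)]
-60 [(-83, 21)]
```

Call:
servo_tool(
  moves=[
    {"tx": 0, "ty": 0.4, "tz": 0, "yaw": 0},
    {"tx": 0, "ty": 1.2, "tz": 0, "yaw": 0},
    {"tx": 0, "ty": 2.3, "tz": 0, "yaw": 0},
    {"tx": 0, "ty": 3.5, "tz": 0, "yaw": 0},
    {"tx": 0, "ty": 4.7, "tz": 0, "yaw": 0},
    {"tx": 0, "ty": 5.7, "tz": 0, "yaw": 0},
    {"tx": 0, "ty": 6.3, "tz": 0, "yaw": 0},
    {"tx": 0, "ty": 6.5, "tz": 0, "yaw": 0},
  ],
)

```text
clock: 48.2
tool_pos: [0.5219, -0.074, 0.0466]
tcp_rot: [[-0.998, -0.058, 0.003], [-0.058, 0.998, -0.003], [-0.003, -0.003, -1.0]]
contact_force: [0.5, -6.4, 4.6]
finger_gap: 0.0111
gripper_force: 44.9
```

```bash
python3 chk.py; python3 -c "
from h import *
d=snap('top','top6'); st(); cv2.imwrite('pics/c6.png',cv2.resize(d['frame'][200:350,70:350,::-1],None,fx=2.85,fy=2.85,interpolation=cv2.INTER_CUBIC))"
```

```text
handle [-3.935e+02 -3.000e-01]
top [[-291.5, -38.6], [-250.1, -36.7], [-205.5, 42.6], [-204.5, -36.5], [-160.3, -36.5], [-159.6, 42.7]]
scene [[-295.1, 48.8], [-294.2, -36.4], [-249.2, -35.8], [-248.5, 49.4], [-203.5, 49.1], [-203.4, -36.0], [-159.1, -36.0], [-158.9, 50.4]]
48.35 [ 0.5219 -0.0739  0.0466] yang 93.3 F [ 0.3 -4.   4.9] gap 0.0108 q [-0.29  0.35 -0.38  0.83 -0.   -0.35]
```

View pics/c6.png

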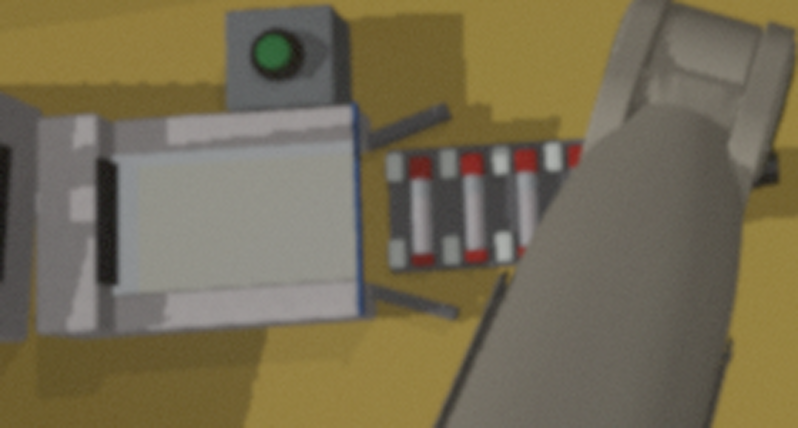

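The top crop shows the tray front just before the mouth, at columns 388–360. The tray's middle sits a few px above the mid-line of the rails. I'll measure the reader's centre line more carefully before going in.

```bash
python3 -c "
from chk import *
def prof(n,z,xr,ys):
    d=load(n);g=cv2.GaussianBlur(d['frame'],(3,3),0).astype(np.float32);out=[]
    for y in ys:
        u,v=proj(d,[*(O+X*xr/1000+Y*y/1000),z]);out.append(cv2.getRectSubPix(g,(1,1),(float(u),float(v)))[0,0])
    return np.array(out)
def edges(n,z,xr,lo,hi):
    ys=np.arange(lo,hi,.5);P=prof(n,z,xr,ys);q=np.linalg.norm(P[4:]-P[:-4],axis=1);i=q.argmax();return round(float(ys[i+2]),1),int(q[i])
for n in ('top0','top6','w2','w16','r1'):
    print(n)
    for xr in (-100,-80,-60,-30):
        print('  roof',xr,edges(n,.066,xr,76,100),edges(n,.066,xr,-100,-76),'window',edges(n,.066,xr,48,70),edges(n,.066,xr,-70,-48))
for n in ('top0','top6','w2','w16'):
    for xr in (-170,-150,-130):
        ys=np.arange(40,110,1.);a=prof(n,.022,xr,ys).sum(1);b=prof(n,.022,xr,-ys).sum(1)
        th=lambda a:[int(ys[i]) for i in range(len(a)) if a[i]<.62*np.median(a[:8])]
        print(n,'rail',xr,th(a)[:1],th(a)[-1:],'/',th(b)[:1],th(b)[-1:])
"
```

```text
top0
  roof -100 (88.0, 25) (-85.0, 38) window (63.0, 8) (-68.5, 16)
  roof -80 (89.0, 27) (-84.0, 31) window (61.5, 9) (-67.5, 16)
  roof -60 (90.0, 26) (-83.0, 30) window (62.5, 6) (-66.5, 16)
  roof -30 (90.5, 29) (-82.5, 30) window (62.5, 7) (-63.5, 16)
top6
  roof -100 (88.0, 26) (-85.0, 38) window (63.0, 9) (-68.5, 17)
  roof -80 (89.0, 27) (-84.0, 31) window (61.5, 9) (-67.5, 16)
  roof -60 (90.0, 26) (-83.0, 31) window (62.5, 6) (-66.5, 17)
  roof -30 (90.5, 32) (-82.5, 30) window (63.0, 7) (-63.5, 17)
w2
  roof -100 (90.0, 57) (-83.0, 92) window (62.5, 25) (-68.0, 34)
  roof -80 (90.0, 56) (-82.5, 24) window (62.5, 27) (-54.0, 47)
  roof -60 (90.0, 57) (-77.5, 1) window (62.5, 28) (-50.5, 62)
  roof -30 (90.0, 56) (-81.0, 48) window (62.5, 28) (-63.0, 31)
w16
  roof -100 (96.5, 87) (-86.0, 64) window (61.5, 39) (-56.5, 23)
  roof -80 (96.5, 86) (-87.0, 58) window (61.0, 40) (-67.0, 22)
  roof -60 (94.0, 83) (-87.0, 61) window (59.0, 40) (-68.5, 21)
  roof -30 (88.0, 85) (-92.5, 63) window (53.5, 40) (-63.5, 21)
r1
  roof -100 (97.5, 85) (-83.0, 75) window (61.5, 33) (-49.5, 16)
  roof -80 (97.5, 90) (-98.5, 12) window (61.5, 30) (-58.0, 57)
  roof -60 (97.5, 94) (-82.5, 95) window (62.0, 30) (-67.0, 41)
  roof -30 (97.5, 75) (-83.0, 104) window (61.5, 49) (-64.5, 41)
top0 rail -170 [] [] / [] []
top0 rail -150 [] [] / [] []
top0 rail -130 [] [] / [] []
top6 rail -170 [] [] / [] []
top6 rail -150 [] [] / [] []
top6 rail -130 [] [] / [] []
w2 rail -170 [] [] / [] []
w2 rail -150 [] [] / [] []
w2 rail -130 [] [] / [] []
w16 rail -170 [] [] / [] []
w16 rail -150 [] [] / [] []
w16 rail -130 [] [] / [] []
```

```bash
python3 -c "
from chk import *
def sample(d,g,xr,y,z):
    u,v=proj(d,[*(O+X*xr/1000+Y*y/1000),z]);return cv2.getRectSubPix(g,(1,1),(float(u),float(v)))[0,0]
def fit(n,z,lo,hi,xs):
    d=load(n);g=cv2.GaussianBlur(d['frame'],(5,5),0).astype(np.float32);ys=np.arange(lo,hi,.5);pts=[]
    for x in xs:
        P=np.array([sample(d,g,x,y,z) for y in ys]);q=np.linalg.norm(P[6:]-P[:-6],axis=1);
        if q.max()>12: pts.append((x,(ys[3:-3]*q**4).sum()/(q**4).sum()))
    pts=np.array(pts,np.float32);vx,vy,x0,y0=cv2.fitLine(pts,cv2.DIST_HUBER,0,.01,.01).ravel();s=vy/vx
    return len(pts),'at -115: %.1f  at 0: %.1f  slope deg %.2f'%(y0+s*(-115-x0),y0-s*x0,np.degrees(s))
for n in ('top0','top5','w2','w16','r1','r2'):
    for lo,hi in ((80,97),(-95,-76)): 
        try: print(n,(lo,hi),fit(n,.066,lo,hi,np.arange(-108,20,4.)))
        except Exception as e: print(n,'fail')
# front strip angle/pos in top
"

```

```text
top0 (80, 97) (32, 'at -115: 88.9  at 0: 89.7  slope deg 0.40')
top0 (-95, -76) (32, 'at -115: -82.9  at 0: -83.5  slope deg -0.30')
top5 (80, 97) (32, 'at -115: 89.0  at 0: 89.7  slope deg 0.34')
top5 (-95, -76) (32, 'at -115: -82.9  at 0: -83.5  slope deg -0.25')
w2 (80, 97) (32, 'at -115: 89.8  at 0: 89.8  slope deg 0.03')
w2 (-95, -76) (26, 'at -115: -82.6  at 0: -82.9  slope deg -0.17')
w16 (80, 97) (32, 'at -115: 91.7  at 0: 83.9  slope deg -3.87')
w16 (-95, -76) (32, 'at -115: -85.8  at 0: -87.8  slope deg -1.01')
r1 (80, 97) (32, 'at -115: 89.2  at 0: 89.2  slope deg 0.01')
r1 (-95, -76) (30, 'at -115: -82.6  at 0: -83.1  slope deg -0.23')
r2 (80, 97) (32, 'at -115: 90.1  at 0: 89.6  slope deg -0.28')
r2 (-95, -76) (26, 'at -115: -83.4  at 0: -82.8  slope deg 0.31')
```

The edges agree across views: the reader's axis lies 3.2 mm further to +y_r than I had taken it. I'll shift the tray sideways to match.

Call:
servo_tool(
  moves=[
    {"tx": 0, "ty": -0.3, "tz": 0, "yaw": 0},
    {"tx": 0.1, "ty": -0.6, "tz": 0, "yaw": 0},
    {"tx": 0.25, "ty": -0.6, "tz": 0, "yaw": 0},
    {"tx": 0.4, "ty": -0.6, "tz": 0, "yaw": 0},
    {"tx": 0.4, "ty": -0.6, "tz": 0, "yaw": 0},
    {"tx": 0.4, "ty": -0.6, "tz": 0, "yaw": 0},
  ],
)

```text
clock: 49.1
tool_pos: [0.5191, -0.0785, 0.0466]
tcp_rot: [[-0.998, -0.058, 0.005], [-0.058, 0.998, 0.001], [-0.005, 0.001, -1.0]]
contact_force: [4.1, 3.8, 5.7]
finger_gap: 0.0109
gripper_force: 45.1
```

```bash
sed -i 's/\.4982,\.3188/.4950,.3186/' chk.py; python3 chk.py; python3 -c "
from h import *
st()"
```

```text
handle [-397.9   -0.5]
top [[-297.7, -39.4], [-254.9, -38.3], [-248.2, 40.6], [-208.8, -38.4], [-207.8, 41.0], [-164.9, -38.6], [-164.6, 41.5]]
scene [[-299.0, 48.1], [-298.9, -37.6], [-253.8, -36.7], [-253.2, 48.3], [-208.6, 48.5], [-207.9, -37.3], [-163.7, -37.1], [-162.7, 49.4]]
49.2 [ 0.5191 -0.0785  0.0466] yang 93.3 F [2.8 2.4 6.3] gap 0.011 q [-0.3   0.35 -0.39  0.83  0.   -0.36]
```

Call:
servo_tool(
  moves=[
    {"tx": 0, "ty": 0, "tz": 0, "yaw": -0.4},
    {"tx": 0.05, "ty": 0, "tz": 0, "yaw": -0.9},
    {"tx": 0.05, "ty": 0, "tz": 0, "yaw": -0.9},
    {"tx": 0.05, "ty": 0, "tz": 0, "yaw": -0.9},
  ],
)

```text
clock: 49.7
tool_pos: [0.5185, -0.0788, 0.0466]
tcp_rot: [[-0.997, -0.074, 0.005], [-0.074, 0.997, 0.001], [-0.005, 0.0, -1.0]]
contact_force: [4.4, 2.0, 5.2]
finger_gap: 0.0106
gripper_force: 45.1
```

```bash
python3 chk.py; python3 -c "
from h import *
st()"
```

```text
handle [-3.981e+02  1.000e-01]
top [[-297.1, -37.2], [-254.7, -34.9], [-210.0, 44.7], [-208.1, -34.5], [-164.9, 45.3], [-164.5, -33.8]]
scene [[-300.1, 49.8], [-298.3, -34.9], [-253.8, 51.2], [-253.4, -33.8], [-208.8, 52.1], [-207.6, -33.8], [-163.6, 52.8], [-163.4, -33.5]]
49.8 [ 0.5185 -0.0788  0.0466] yang 94.2 F [3.5 2.1 5.4] gap 0.0108 q [-0.31  0.35 -0.39  0.83  0.   -0.38]
```

Call:
servo_tool(
  moves=[
    {"tx": 0, "ty": 0.4, "tz": 0, "yaw": 0},
    {"tx": 0, "ty": 1.2, "tz": 0, "yaw": 0},
    {"tx": -0.02, "ty": 2.2, "tz": 0, "yaw": 0},
    {"tx": -0.04, "ty": 3.2, "tz": 0, "yaw": 0},
    {"tx": -0.06, "ty": 4.2, "tz": 0, "yaw": 0},
    {"tx": -0.08, "ty": 5.2, "tz": 0, "yaw": 0},
    {"tx": -0.1, "ty": 6, "tz": 0, "yaw": 0},
    {"tx": -0.1, "ty": 6.2, "tz": 0, "yaw": 0},
  ],
)

```text
clock: 50.8
tool_pos: [0.5141, -0.0187, 0.0466]
tcp_rot: [[-0.997, -0.073, 0.003], [-0.073, 0.997, -0.004], [-0.003, -0.004, -1.0]]
contact_force: [0.8, -7.4, 7.1]
finger_gap: 0.011
gripper_force: 45.2
```

```bash
python3 chk.py; python3 -c "
from h import *
st()"
```

```text
handle [-337.9    1. ]
top [[-194.3, -33.5], [-150.2, 46.0], [-148.5, -32.6]]
scene [[-239.9, 51.4], [-238.0, -34.3], [-194.1, 53.4], [-193.4, -32.6], [-148.0, 54.4], [-147.2, -32.3]]
50.9 [ 0.514  -0.0186  0.0466] yang 94.2 F [ 0.3 -4.4  8.4] gap 0.0111 q [-0.19  0.33 -0.41  0.82 -0.   -0.26]
```

Call:
servo_tool(
  moves=[
    {"tx": -0.03, "ty": 0.4, "tz": 0, "yaw": 0.1},
    {"tx": -0.06, "ty": 1.2, "tz": 0, "yaw": 0.2},
    {"tx": -0.1, "ty": 2.2, "tz": 0, "yaw": 0.3},
    {"tx": -0.14, "ty": 3.2, "tz": 0, "yaw": 0.4},
    {"tx": -0.18, "ty": 4.2, "tz": 0, "yaw": 0.4},
    {"tx": -0.21, "ty": 5.2, "tz": 0, "yaw": 0.4},
    {"tx": -0.23, "ty": 6, "tz": 0, "yaw": 0.4},
    {"tx": -0.24, "ty": 6.2, "tz": 0, "yaw": 0.4},
  ],
)

```text
clock: 51.9
tool_pos: [0.5118, 0.0433, 0.0466]
tcp_rot: [[-0.998, -0.066, 0.003], [-0.066, 0.998, -0.004], [-0.002, -0.004, -1.0]]
contact_force: [-0.2, -8.2, 8.9]
finger_gap: 0.0108
gripper_force: 45.4
```

```bash
python3 chk.py; python3 -c "
from h import *
st()"
```

```text
handle [-275.8   -0.4]
top []
scene [[-178.2, 49.5], [-176.1, -36.6], [-131.2, -35.2], [-131.2, 51.7]]
52.0 [0.5117 0.0435 0.0466] yang 93.8 F [ 0.5 -5.6  8.2] gap 0.0112 q [-0.07  0.33 -0.42  0.82 -0.   -0.14]
```

Call:
servo_tool(
  moves=[
    {"tx": 0, "ty": 0.4, "tz": 0, "yaw": 0},
    {"tx": 0.02, "ty": 1.2, "tz": 0, "yaw": 0},
    {"tx": 0.02, "ty": 2.2, "tz": 0, "yaw": 0},
    {"tx": 0.02, "ty": 3.2, "tz": 0, "yaw": 0},
    {"tx": 0.01, "ty": 4.2, "tz": 0, "yaw": 0},
    {"tx": 0, "ty": 5.2, "tz": 0, "yaw": 0},
    {"tx": 0, "ty": 6, "tz": 0, "yaw": 0},
    {"tx": 0, "ty": 6.3, "tz": 0, "yaw": 0},
  ],
)

```text
clock: 53.0
tool_pos: [0.5075, 0.1062, 0.0466]
tcp_rot: [[-0.998, -0.066, 0.003], [-0.066, 0.998, -0.004], [-0.003, -0.004, -1.0]]
contact_force: [0.2, -8.7, 9.0]
finger_gap: 0.0109
gripper_force: 45.5
```

Call:
servo_tool(
  moves=[
    {"tx": 0, "ty": 0.3, "tz": 0, "yaw": 0},
    {"tx": 0, "ty": 0.6, "tz": 0, "yaw": 0},
    {"tx": 0, "ty": 0.9, "tz": 0, "yaw": 0},
    {"tx": 0, "ty": 1.2, "tz": 0, "yaw": 0},
    {"tx": 0, "ty": 1.5, "tz": 0, "yaw": 0},
    {"tx": 0, "ty": 1.8, "tz": 0, "yaw": 0},
    {"tx": 0, "ty": 2.1, "tz": 0, "yaw": 0},
    {"tx": 0, "ty": 2.1, "tz": 0, "yaw": 0},
  ],
)

```text
clock: 54.0
tool_pos: [0.5061, 0.1271, 0.0466]
tcp_rot: [[-0.998, -0.066, 0.003], [-0.066, 0.998, -0.004], [-0.002, -0.004, -1.0]]
contact_force: [1.3, -6.2, 9.1]
finger_gap: 0.011
gripper_force: 45.5
```

```bash
python3 chk.py; python3 -c "
from h import *
st()"
```

```text
handle [-191.8    0.3]
top []
scene []
54.1 [0.5061 0.1271 0.0466] yang 93.8 F [-0.1 -6.   8.5] gap 0.0109 q [ 0.09  0.34 -0.39  0.83 -0.    0.03]
```

Call:
servo_tool(
  moves=[
    {"tx": 0, "ty": 0.12, "tz": 0, "yaw": 0},
    {"tx": 0, "ty": 0.24, "tz": 0, "yaw": 0},
    {"tx": 0, "ty": 0.36, "tz": 0, "yaw": 0},
    {"tx": 0, "ty": 0.48, "tz": 0, "yaw": 0},
    {"tx": 0, "ty": 0.6, "tz": 0, "yaw": 0},
    {"tx": 0, "ty": 0.7, "tz": 0, "yaw": 0},
    {"tx": 0, "ty": 0.8, "tz": 0, "yaw": 0},
  ],
)

```text
clock: 54.98
tool_pos: [0.5055, 0.1347, 0.0466]
tcp_rot: [[-0.998, -0.065, 0.003], [-0.065, 0.998, -0.004], [-0.002, -0.004, -1.0]]
contact_force: [0.5, -8.0, 9.0]
finger_gap: 0.0111
gripper_force: 45.5
```

Call:
servo_tool(
  moves=[
    {"tx": 0, "ty": 0.05, "tz": 0, "yaw": 0},
    {"tx": 0, "ty": 0.1, "tz": 0, "yaw": 0},
    {"tx": 0, "ty": 0.15, "tz": 0, "yaw": 0},
    {"tx": 0, "ty": 0.2, "tz": 0, "yaw": 0},
  ],
)

```text
clock: 55.48
tool_pos: [0.5055, 0.1366, 0.0466]
tcp_rot: [[-0.998, -0.065, 0.003], [-0.065, 0.998, -0.004], [-0.003, -0.004, -1.0]]
contact_force: [0.4, -8.0, 9.6]
finger_gap: 0.011
gripper_force: 45.5
```

Call:
servo_tool(
  moves=[
    {"tx": 0, "ty": 0.05, "tz": 0, "yaw": 0},
    {"tx": 0, "ty": 0.1, "tz": 0, "yaw": 0},
    {"tx": 0, "ty": 0.15, "tz": 0, "yaw": 0},
  ],
)

```text
clock: 55.85
tool_pos: [0.5053, 0.1381, 0.0466]
tcp_rot: [[-0.998, -0.065, 0.003], [-0.065, 0.998, -0.004], [-0.002, -0.004, -1.0]]
contact_force: [-0.1, -9.0, 10.5]
finger_gap: 0.0108
gripper_force: 45.5
```

Call:
servo_tool(
  moves=[
    {"tx": 0, "ty": 0.04, "tz": 0, "yaw": 0},
    {"tx": 0, "ty": 0.08, "tz": 0, "yaw": 0},
    {"tx": 0, "ty": 0.12, "tz": 0, "yaw": 0},
  ],
)

```text
clock: 56.22
tool_pos: [0.5053, 0.1388, 0.0466]
tcp_rot: [[-0.998, -0.065, 0.003], [-0.065, 0.998, -0.005], [-0.002, -0.006, -1.0]]
contact_force: [0.6, -10.9, 9.0]
finger_gap: 0.0109
gripper_force: 45.6
```

Call:
servo_tool(
  moves=[
    {"tx": 0, "ty": 0.03, "tz": 0, "yaw": 0},
    {"tx": 0, "ty": 0.06, "tz": 0, "yaw": 0},
  ],
)

```text
clock: 56.48
tool_pos: [0.5053, 0.1388, 0.0466]
tcp_rot: [[-0.998, -0.065, 0.003], [-0.065, 0.998, -0.007], [-0.002, -0.007, -1.0]]
contact_force: [0.4, -12.5, 9.5]
finger_gap: 0.0111
gripper_force: 45.6
```

Call:
servo_tool(
  moves=[
    {"tx": 0, "ty": 0.02, "tz": 0, "yaw": 0},
    {"tx": 0, "ty": 0.04, "tz": 0, "yaw": 0},
  ],
)

```text
clock: 56.72
tool_pos: [0.5053, 0.1389, 0.0466]
tcp_rot: [[-0.998, -0.064, 0.003], [-0.064, 0.998, -0.007], [-0.002, -0.008, -1.0]]
contact_force: [1.0, -14.1, 9.5]
finger_gap: 0.011
gripper_force: 45.7
```

Call:
servo_tool(
  moves=[
    {"tx": 0, "ty": 0.02, "tz": 0, "yaw": 0},
    {"tx": 0, "ty": 0.04, "tz": 0, "yaw": 0},
    {"tx": 0, "ty": 0.06, "tz": 0, "yaw": 0},
    {"tx": 0, "ty": 0.06, "tz": 0, "yaw": 0},
  ],
)

```text
clock: 57.22
tool_pos: [0.5052, 0.1389, 0.0466]
tcp_rot: [[-0.998, -0.064, 0.003], [-0.064, 0.998, -0.008], [-0.002, -0.009, -1.0]]
contact_force: [1.3, -16.0, 10.1]
finger_gap: 0.0107
gripper_force: 45.7
```

```bash
python3 chk.py; python3 -c "
from h import *
st(); print(r.observe()['wrist_torque']); d=snap('scene','sc7'); cv2.imwrite('pics/c7.png',cv2.resize(d['frame'][180:360,380:640,::-1],None,fx=3,fy=3,interpolation=cv2.INTER_CUBIC))"
```

```text
handle [-180.     0.4]
top []
scene []
57.33 [0.5053 0.1389 0.0466] yang 93.7 F [  1.3 -16.7  10.2] gap 0.011 q [ 0.12  0.35 -0.39  0.83 -0.01  0.06]
[-2.86108689 -0.10626707  0.05526888]
```

View pics/c7.png

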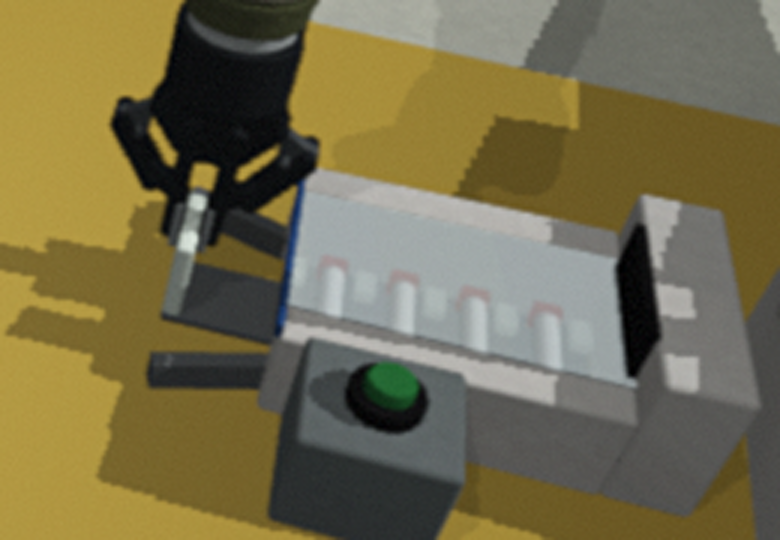

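Through the window the four tubes sit in their grooves, and the leading end is at the back stop: the tray stopped at -180 mm against an expected -179 mm, with net force below 12 N. Releasing and lifting off.

Call:
servo_tool(
  moves=[
    {"tx": 0, "ty": 0, "tz": 0, "yaw": 0},
    {"tx": 0, "ty": -0.1, "tz": 0, "yaw": 0},
    {"tx": 0, "ty": -0.1, "tz": 0, "yaw": 0},
    {"tx": 0, "ty": -0.1, "tz": -1, "yaw": 0},
    {"tx": 0, "ty": -0.1, "tz": -4, "yaw": 0},
    {"tx": 0, "ty": -0.1, "tz": -9, "yaw": 0},
    {"tx": 0, "ty": -0.1, "tz": -14, "yaw": 0},
    {"tx": 0, "ty": -0.1, "tz": -16, "yaw": 0},
  ],
  gripper=3.5,
)

```text
clock: 58.38
tool_pos: [0.5054, 0.1424, 0.2095]
tcp_rot: [[-0.998, -0.067, 0.006], [-0.067, 0.998, 0.001], [-0.006, 0.001, -1.0]]
contact_force: [0.1, -0.5, -0.3]
finger_gap: 0.0351
gripper_force: 0.0
```

```bash
python3 -c "
from h import *
st(); d=snap('wrist','w19'); print(blobs(d,'green',30)); W=blobs(d,'white',300)
for c,s in W: print(c,s,onz(d,c,.066).round(4))
plan([(.630,.2713,.16,93.7)])"
```

```text
58.38 [0.5054 0.1424 0.2095] yang 93.9 F [ 0.1 -0.5 -0.3] gap 0.0351 q [ 0.12  0.22 -0.13  1.21  0.    0.05]
[]
[504.5, 209.4] [388, 115, 252, 194, 42174] [0.4859 0.3033 0.066 ]
[315.4, 213.7] [309, 177, 14, 74, 979] [0.501  0.1394 0.066 ]
[632.7, 313.1] [622, 293, 18, 36, 459] [0.578  0.4495 0.066 ]
[453.5, 324.5] [404, 316, 90, 28, 1273] [0.6022 0.2803 0.066 ]
row [-13.19, 12.02, 5.2] yaw 0.2 dist 18.6
```

Call:
servo_tool(
  moves=[
    {"tx": -4, "ty": 3.6, "tz": 0, "yaw": 0},
    {"tx": -8, "ty": 7.2, "tz": 0, "yaw": 0},
    {"tx": -12, "ty": 10.8, "tz": 2, "yaw": 0},
    {"tx": -13.2, "ty": 12, "tz": 5, "yaw": 0},
    {"tx": -13.2, "ty": 12, "tz": 7, "yaw": 0},
    {"tx": -13.2, "ty": 12, "tz": 7, "yaw": 0},
    {"tx": -13.2, "ty": 12, "tz": 7, "yaw": 0},
  ],
  gripper=0,
)

```text
clock: 59.3
tool_pos: [0.6277, 0.2705, 0.1361]
tcp_rot: [[-0.998, -0.067, 0.001], [-0.067, 0.998, 0.0], [-0.001, 0.0, -1.0]]
contact_force: [0.5, 0.6, 0.5]
finger_gap: -0.0001
gripper_force: 0.0
```

```bash
python3 -c "
from h import *
st(); d=snap('wrist','w20')
t=load('top3');gt=[c for c,q in blobs(t,'green') if c[0]<200][0];s=load('sc7');gs=[c for c,q in blobs(s,'green',100) if c[0]>450][0]
b=[c for c,q in blobs(load('r2'),'green',30)]
g=blobs(d,'green',30); print(g,[onz(d,c,.089).round(4) for c,_ in g]); print(tri([(t,gt),(s,gs)]),tri([(s,gs),(d,g[0][0])]) if g else '')
plan([(.630,.2713,.10,93.7)])"
```

```text
59.3 [0.6277 0.2705 0.1361] yang 93.8 F [0.5 0.6 0.5] gap -0.0001 q [0.29 0.56 0.2  1.2  0.   0.22]
[([319.2, 259.4], [296, 238, 48, 43, 1574])] [array([0.6274, 0.2711, 0.089 ])]
(array([0.62934579, 0.27104839, 0.09162183]), np.float64(0.00025489039352888653)) (array([0.62720322, 0.27134902, 0.08962916]), np.float64(0.00026823919819897067))
row [-0.19, 0.07, 3.67] yaw 0.1 dist 3.7
```

Call:
servo_tool(
  moves=[
    {"tx": 0, "ty": 0, "tz": 2, "yaw": 0},
    {"tx": 0, "ty": 0, "tz": 3.5, "yaw": 0},
    {"tx": 0, "ty": 0, "tz": 4.2, "yaw": 0},
    {"tx": 0, "ty": 0, "tz": 4.6, "yaw": 0},
    {"tx": 0, "ty": 0, "tz": 4.8, "yaw": 0},
    {"tx": 0, "ty": 0, "tz": 5, "yaw": 0},
  ],
)

```text
clock: 60.1
tool_pos: [0.6276, 0.2703, 0.0905]
tcp_rot: [[-0.998, -0.067, 0.003], [-0.067, 0.998, 0.0], [-0.003, 0.0, -1.0]]
contact_force: [-12.5, -5.1, 29.8]
finger_gap: 0.0001
gripper_force: 15.2
```

Call:
servo_tool(
  moves=[
    {"tx": 0, "ty": 0, "tz": 0.15, "yaw": 0},
    {"tx": 0, "ty": 0, "tz": 0.3, "yaw": 0},
    {"tx": 0, "ty": 0, "tz": 0.4, "yaw": 0},
  ],
)

```text
clock: 60.48
tool_pos: [0.6277, 0.2703, 0.0903]
tcp_rot: [[-0.998, -0.067, 0.005], [-0.067, 0.998, 0.001], [-0.005, 0.0, -1.0]]
contact_force: [-16.7, -6.1, 43.8]
finger_gap: 0.0001
gripper_force: 21.8
```

```bash
python3 -c "
from h import *
st(); d=snap('scene','sc8'); w=snap('wrist','w21'); print(blobs(d,'green',60)); print(blobs(load('sc7'),'green',60))
a=load('sc7')['frame'][280:340,460:550,::-1]; b=d['frame'][280:340,460:550,::-1]
cv2.imwrite('pics/c8.png',np.hstack([cv2.resize(x,None,fx=4.4,fy=4.4,interpolation=cv2.INTER_CUBIC) for x in (a,b)]))"
```

```text
60.48 [0.6277 0.2703 0.0903] yang 93.8 F [-16.7  -6.1  43.8] gap 0.0001 q [ 0.29  0.58  0.12  1.1  -0.    0.22]
[([142.5, 206.8], [127, 196, 32, 23, 558]), ([509.3, 311.7], [501, 305, 18, 12, 85])]
[([143.2, 207.0], [127, 196, 33, 23, 591]), ([510.2, 308.2], [502, 301, 18, 16, 217])]
```

View pics/c8.png

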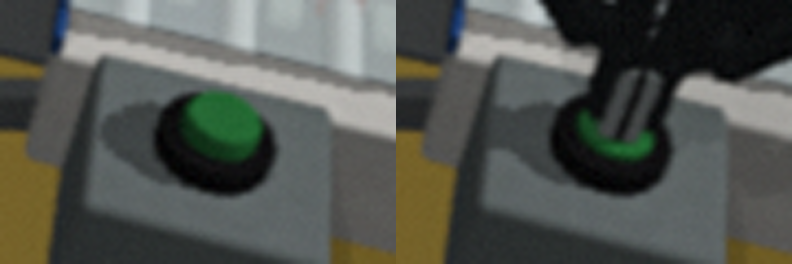

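Before the press (left) the button stands proud. Now (right) it is flush in its collar under the fingertips, so it is fully down and hard-stopped. Retracting and making a last check.

Call:
servo_tool(
  moves=[
    {"tx": 0, "ty": 0, "tz": -0.6, "yaw": 0},
    {"tx": 0, "ty": 0, "tz": -2.5, "yaw": 0},
    {"tx": 0, "ty": 0, "tz": -7, "yaw": 0},
    {"tx": 0, "ty": 0, "tz": -12, "yaw": 0},
    {"tx": 0, "ty": 0, "tz": -15, "yaw": 0},
    {"tx": 0, "ty": 0, "tz": -15, "yaw": 0},
    {"tx": 0, "ty": 0, "tz": -15, "yaw": 0},
  ],
)

```text
clock: 61.45
tool_pos: [0.6274, 0.2704, 0.2306]
tcp_rot: [[-0.998, -0.067, -0.001], [-0.067, 0.998, -0.0], [0.001, -0.0, -1.0]]
contact_force: [0.3, 0.4, -0.7]
finger_gap: 0.0
gripper_force: 0.0
```

```bash
python3 -c "
from chk import *
st(); d=snap('scene','sc9'); a=load('sc7')
print(blobs(d,'green',60))
t=snap('top','top9'); g=[(c,s[2:]) for c,s in blobs(t,'blue') if 420<c[0]<510]; print(g)
# handle top: white blob near the handle in scene, before/after release
for n in (a,d): print([(c,s[4],rd(onz(n,c,.04)).tolist()) for c,s in blobs(n,'white',30) if 425<c[0]<460 and 225<c[1]<300])
print(cv2.absdiff(a['frame'],d['frame'])[260:310,470:600].mean())"
```

```text
61.45 [0.6274 0.2704 0.2306] yang 93.8 F [ 0.3  0.4 -0.7] gap 0.0 q [0.29 0.54 0.39 1.42 0.   0.22]
[([142.4, 206.8], [127, 196, 32, 23, 528]), ([510.3, 308.1], [502, 301, 18, 16, 214])]
[([450.0, 285.5], [5, 2, 10]), ([473.0, 284.2], [6, 2, 8]), ([475.5, 316.5], [6, 6, 36]), ([449.5, 318.4], [6, 6, 34]), ([472.9, 411.2], [14, 14, 153])]
[([442.4, 259.6], 48, [-178.7, 10.3])]
[([443.7, 254.1], 113, [-178.7, 27.9])]
6.719230769230769
```

```bash
python3 -c "
from plant import order
print(order.close_job())"
```

```text
the job is handed in; nothing more can be done
None
```

The job is handed in: both spent tubes are in the discard bin, the four red tubes lie in their own grooves, and the tray is home against the back stop. I then pressed the green button right down and let it spring back. The pushing force I read stayed below about 17 N and the tube grip below 30 N.

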